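Load the vial shaker, latch its hold-down bar and set the stroke

ROBOT

A 6-joint arm with a two-finger parallel gripper is mounted at the origin on a cart in front of the work surface, level with it; the furniture and walls round the work are solid. World frame = base frame: x ahead of the robot, y to its left, z up, the work surface at z = 0. Lengths are in m, angles in rad, forces in N, time in s.
With the tool pointing down it reaches from about 0.275 to 0.75 m from the base axis. Payload 10.2 kg.
Tool frame: the origin (TCP) lies at the very end of the fingers, on their centre line; the grasp point (between the pads) lies 19 mm behind it; z points along the fingers, y is the line along which they close (so a half turn about z gives the same grasp; the last joint's range is limited). The gripper opens to 88 mm and grips with 3 to 60 N. Pads are 18 mm wide; open, the fingers measure 123 mm over their backs; the gripper's body (75 mm by 187 mm) begins 45 mm behind the grasp point.
Start: joints at [0.916, 0.313, 1.498, -0, 1.331, -0.223], TCP at [0.22, 0.477, 0.239] pointing down, gripper open.
Joint ranges: [-2.94, 2.94], [-0.97, 2.17], [0.19, 2.56], [-1.23, 4.37], [0.02, 3.11], [-2.88, 2.88]. Speed limits (rad/s): [2.39, 2.39, 3.01, 3.14, 3.14, 3.14].

INTERFACE

Orientations are given as a 3x3 rotation matrix whose columns are the frame's x, y, z axes.
In Python, from plant import arm gives the robot as it stands.
- The arm moves only by the shell command python3 shift.py 'ROWS' [OPENING] [FORCE]. ROWS is a JSON list that holds a single list of rows (three levels of brackets), with 1 to 10 rows, each of 4 numbers: dx, dy, dz in m, then a turn about the tool's z in rad; each row shifts and turns the commanded pose from where the row before left it, along the tool's axes as they then stand; what a row does not reach is not made up. A row lasts 1/10 s, in which the tool goes at most 0.05 m and 0.15 rad, less where a joint would pass 70% of its speed; a pose out of reach is approached as far as the arm can. OPENING is the finger opening in m, set as the command begins (- or left out keeps the last). The fingers move at their own pace and stop on an object; FORCE is the grip in N (left out, the last holds). Time passes only in rows, so rows that do not move let the fingers close. It prints the time, the measured TCP pose, the force, the opening and the grip force at its end. Input that does not fit is refused with a message, and nothing moves.
- arm.sense(): the state, without advancing time (a new reading comes with each control period).
- arm.camera(name): name is "side" or "top"; returns the picture (384x512x3 uint8, red, green, blue); there is no depth.
- arm.calibration(name): a dict with "K" (3x3 intrinsics, pixels), "position" and "attitude" of the camera in the world. Camera axes: x right, y down, z forward; pixel columns grow to the right and rows downward; lengths in m; the calibration is good to about 2 mm. A picture is of the moment at which its call begins. calibration takes no time and is no camera call.
- arm.hand_in(): hands the job in; it is judged then, once.
The state is a dict: "clock": time; "q": joint angles; "qd": joint speeds; "joint_torque": joint torques, N m; "position": TCP position; "ee_rot": TCP orientation; "force": force on the tool from outside, world axes, zero at the start; "wrist_torque": the same for the moment, N m; "finger_gap": finger opening in m; "gripper_force": force on a finger pad.
Only numpy, scipy, OpenCV 4.12 (cv2) and the standard library are available. Lean on these libraries where they do the work, as an engineer would, in place of code of your own. Each camera call takes 0.05 s, during which the arm holds its last target. There are 200 camera calls.

TASK

Make the vial shaker ready: stand every screw-cap vial from the bench in a hole of its own in the black block, right down on the hole's floor, then swing the hold-down bar over the vials and press it down until its end snaps under the spring catch. Turn the stroke knob until the pointer stands exactly opposite the small preset marker. Leave the marker where it is, and do not disturb the dropper bottle, the beaker and the rubber stopper standing among the vials.

Things in the scene. Friction and masses are not known exactly. Their poses are not given: they have to be found in the camera images.
- shaker: Reciprocating vial shaker, fixed: white base 166 x 278 mm, 40 mm high, with a white console (166 x 108 mm, 74 mm high) at its right (-y) end. Origin on the bench under the middle of the row of holes; x to its back, y along the row to its left end, z up. Black vial block 46 x 190 mm, top at z = 79 mm, with one row of five round holes. Bar hinge bracket at y = +122 mm, 131 mm high.
- hole_1 (a point): centre of the mouth of hole 1 in the vial block (1 is next to the hinge); 27 mm wide, 26 mm deep (floor at z = 53 mm), 38 mm from the next along the shaker's y
- hole_2 (a point): centre of the mouth of hole 2 in the vial block (counted from the hinge); 27 mm wide, 26 mm deep (floor at z = 53 mm), 38 mm from the next along the shaker's y
- hole_3 (a point): centre of the mouth of hole 3 in the vial block (counted from the hinge); 27 mm wide, 26 mm deep (floor at z = 53 mm), 38 mm from the next along the shaker's y
- hole_4 (a point): centre of the mouth of hole 4 in the vial block (counted from the hinge); 27 mm wide, 26 mm deep (floor at z = 53 mm), 38 mm from the next along the shaker's y
- hole_5 (a point): centre of the mouth of hole 5 in the vial block (5 is next to the catch); 27 mm wide, 26 mm deep (floor at z = 53 mm), 38 mm from the next along the shaker's y
- hold_bar (a joint): angle q of the hold-down bar (rad): 0 = closed, level over the vials; opens upward and over to the left, to 2.4. Stiff hinge, stays where left. A point at radius R lies at y = 0.122 - R cos q, z = 0.121 + R sin q (m) in the shaker's frame. At about 0.07 rad its end meets the catch; pressing it on down takes 5 to 10 N at the handle until the catch snaps over it.
- bar_hinge (a point): on the hinge axis of the hold-down bar (the shaker's x axis through this point), z = 121 mm. The flat bar is 14 mm wide, 10 mm thick, 232 mm long from here; closed, its underside is about 3 mm above the caps of seated vials
- bar_handle (a point): grip point of the bar's handle, a black round rod 12 mm thick that juts 50 mm from the bar towards the shaker's front (-x), parallel to the hinge axis, at R = 212 mm; the point lies on the rod's axis 38 mm in front of the bar's middle
- bar_tip (a point): the steel cross pin at the bar's free end (R = 228 mm, 8 mm thick), which the catch takes
- catch_pawl (a joint): angle of the sprung steel catch (rad): 0 = home; pushed outward (to about 0.1) by the bar's end as it comes down, then springs back to 0 with its nose over the pin. It stands at the right end of the row (y = -113 mm in the shaker's frame) and is 142 mm high
- stroke_knob (a joint): angle of the stroke knob (rad), grows clockwise seen from above, 0 to 10.6; each rad shifts the pointer 6 mm to the right (towards the shaker's -y). It keeps its angle when let go.
- knob_grip (a point): on the vertical axis of the stroke knob (black, round, 34 mm across, 30 mm high, standing on a 4 mm collar on the console's top), 20 mm above the knob's foot and 98 mm above the bench
- pointer_tip (a point): front tip of the thin dark pointer that travels along the slotted scale on the console, in front of the knob, coupled to the knob; its frame is parallel to the shaker's
- marker_tip (a point): the pointed back edge of the small aluminium preset marker (12 x 12 x 7 mm) on the rail along the scale's front edge; when the pointer is set right the two tips face each other, at equal y in the shaker's frame. The marker sits at a different place each time, always to the right of the pointer at first.
- sample_1: glass screw-cap vial, 23 mm thick, 59 mm high, black cap; stands upright on the bench; origin at the centre of its underside, z up; about 60 g, most of it low. May be absent.
- sample_2: glass screw-cap vial, 23 mm thick, 59 mm high, white cap; stands upright on the bench; origin at the centre of its underside, z up; about 60 g, most of it low. May be absent.
- sample_3: glass screw-cap vial, 23 mm thick, 59 mm high, black cap; stands upright on the bench; origin at the centre of its underside, z up; about 60 g, most of it low. May be absent.
- sample_4: glass screw-cap vial, 23 mm thick, 59 mm high, white cap; stands upright on the bench; origin at the centre of its underside, z up; about 60 g, most of it low. May be absent.
- sample_5: glass screw-cap vial, 23 mm thick, 59 mm high, black cap; stands upright on the bench; origin at the centre of its underside, z up; about 60 g, most of it low. May be absent.
- dropper_bottle: brown dropper bottle 31 mm wide, 91 mm high, a bystander; origin under its centre
- small_beaker: small glass beaker 46 mm wide, 58 mm high, a bystander; origin under its centre
- rubber_stopper: red rubber stopper 38 mm wide, 36 mm high, a bystander; origin under its centre

How it is judged:
By the outcome, as a careful person would: the job done as asked, in the order asked, and still so for the second after the job is handed in, with the robot touching nothing.
Of sample_1, sample_2, sample_3, sample_4, sample_5 only 3 to 5 are there at a start; the rules pass over those that are not, and their reading is None.
At some moment in a run one of sample_1, sample_2, sample_3, sample_4, sample_5 may be knocked a few centimetres aside while the robot is not near it.
Once in a run the grip may slacken for a moment while it holds something.
It also fails if it takes over 208 s, if anything falls off the work surface, if the arm or the gripper's body presses on something with over 40 N, if the wrist force passes 120 N, or if a joint passes its speed limit or range.

## Working session

There is one attempt and no reset: what is moved stays moved. The work goes in short steps, Python scripts to look and compute and a shell command to move; the robot and the scene stay as the last step left them, time stands still between calls to the robot, and variables do not carry over. Pictures are saved under pics/ and viewed, at most 14 in all, crops included, and the job is handed in when it is done.

```bash
ls; mkdir -p pics
cat > h.py <<'E'
import cv2,numpy as np
from plant import arm
def snap(n,f):
    im=arm.camera(n); cv2.imwrite(f'pics/{f}.png',im[...,::-1]); return im
def proj(n,p):
    c=arm.calibration(n); v=np.array(c['attitude']).reshape(3,3).T@(np.array(p)-c['position']); u=np.array(c['K'])@v; return u[:2]/u[2]
def ray(n,px):
    c=arm.calibration(n); d=np.array(c['attitude']).reshape(3,3)@np.linalg.inv(c['K'])@[px[0],px[1],1]; return np.array(c['position']),d
def onz(n,px,z):
    o,d=ray(n,px); return o+d*(z-o[2])/d[2]
E
python3 - <<'E'
from h import *
a=snap('top','t0');b=snap('side','s0')
for n in('top','side'):
    c=arm.calibration(n);print(n,c)
s=arm.sense();print(s['position'],s['ee_rot'],s['clock'])
E
```

```text
pics
plant.py
shift.py
top {'K': array([[422.24584318,   0.        , 257.92971887],
       [  0.        , 422.24584318, 190.66105718],
       [  0.        ,   0.        ,   1.        ]]), 'position': array([ 0.36361743, -0.07882978,  1.33392403]), 'attitude': array([[-0.00514643, -0.99198734,  0.12623247],
       [-0.9999179 ,  0.00658627,  0.01099154],
       [-0.01173487, -0.12616554, -0.99193979]])}
side {'K': array([[423.79047701,   0.        , 247.07967931],
       [  0.        , 423.79047701, 189.54026559],
       [  0.        ,   0.        ,   1.        ]]), 'position': array([ 0.0854909 , -1.08164441,  0.59757787]), 'attitude': array([[ 0.92109628, -0.1486806 ,  0.35982736],
       [-0.38907618, -0.38520384,  0.83680208],
       [ 0.01419064, -0.91077554, -0.41265791]])}
[0.2195983  0.47662771 0.23823629] [[-9.08216876e-01  4.18499295e-01 -6.67399242e-04]
 [ 4.18499767e-01  9.08216446e-01 -9.12553999e-04]
 [ 2.24239762e-04 -1.10810337e-03 -9.99999361e-01]] 0.1
```

View pics/t0.png

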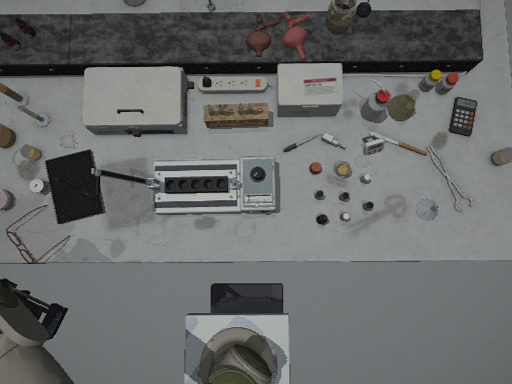

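View pics/s0.png

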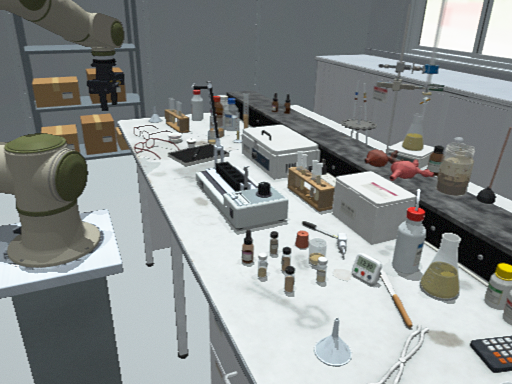

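The top view shows the shaker at about (215,187), the bar open to the left, and the vial cluster around (345,195). I'll zoom in on both.

Run:
```python
import cv2,numpy as np
a=cv2.imread('pics/t0.png');b=cv2.imread('pics/s0.png')
A=cv2.resize(a[150:234,295:395],None,fx=4,fy=4,interpolation=cv2.INTER_CUBIC)
B=cv2.resize(a[150:225,145:285],None,fx=4,fy=4,interpolation=cv2.INTER_CUBIC)
C=cv2.resize(b[225:300,235:335],None,fx=4,fy=4,interpolation=cv2.INTER_CUBIC)
o=np.zeros((600,800,3),np.uint8)
o[:300,:560]=B; o[300:600,:400]=A[:300]; o[300:,400:]=C
cv2.imwrite('pics/z0.png',o)
```

```text
(no output)
```

View pics/z0.png

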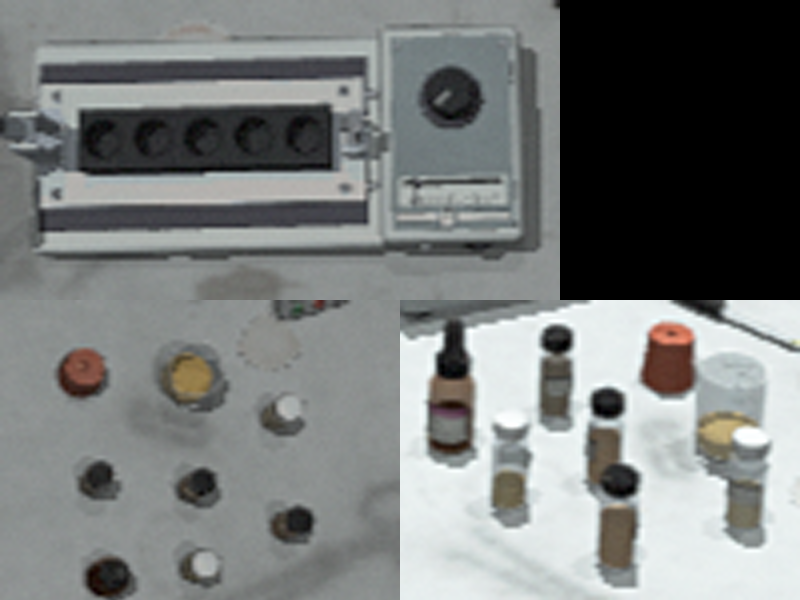

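The zoom shows all five vials. Black caps are near (319,193), (346,196) and (369,205), and white caps near (367,177) and (346,216). The dropper is at about (323,218). The pointer is near (248,196) and the marker near (257,205).

```bash
cat >> h.py <<'E'
def blobs(mask,off,amin):
    n,l,st,c=cv2.connectedComponentsWithStats(mask.astype(np.uint8))
    return [(c[i]+off,st[i,4],st[i,2:4]) for i in range(1,n) if st[i,4]>=amin]
def caps(im,x0,y0,x1,y1):
    r=im[y0:y1,x0:x1].astype(int);mx=r.max(2);out=[]
    for nm,m in(('blk',mx<50),('wht',r.min(2)>185)):
        for c,a,wh in blobs(m,np.array([x0,y0]),10): out.append((nm,c,a,wh))
    return out
E
python3 - <<'E'
from h import *
t=cv2.imread('pics/t0.png')[...,::-1]
for nm,c,a,wh in caps(t,295,150,395,234): print(nm,c.round(1),a,wh,onz('top',c,.055).round(4))
# block
r=t[170:200,155:240].astype(int).max(2)
m=((r<62)).astype(np.uint8); m=cv2.morphologyEx(m,cv2.MORPH_OPEN,np.ones((5,5)))
cs=cv2.findContours(m,cv2.RETR_EXTERNAL,cv2.CHAIN_APPROX_NONE)[0]
k=max(cs,key=cv2.contourArea);R=cv2.minAreaRect(k);print(R)
P=cv2.boxPoints(R)+[155,170]
W=np.array([onz('top',p,.079) for p in P]);print(W.round(4),W.mean(0))
# base outline white: corners by eye
for p in[(154.5,161.5),(276,157.5),(275.5,210),(154.5,213)]: print(p,onz('top',p,.04 if p[0]<200 else .074).round(4))
b=cv2.cvtColor(t[155:215,150:280],cv2.COLOR_RGB2GRAY)
print(t[190:212,240:275].max(2))
E
```

```text
blk [319.4 193.5] 26 [6 6] [ 0.5164 -0.2519  0.055 ]
blk [345.1 195.3] 27 [6 6] [ 0.5103 -0.3299  0.055 ]
blk [369.3 204.8] 30 [6 6] [ 0.4809 -0.4021  0.055 ]
blk [321.4 219.2] 72 [10  9] [ 0.4382 -0.256   0.055 ]
((40.99551773071289, 14.793575286865234), (15.45287036895752, 62.28963088989258), 88.75463104248047)
[[0.5644 0.2161 0.079 ]
 [0.5673 0.0281 0.079 ]
 [0.5204 0.0269 0.079 ]
 [0.5175 0.214  0.079 ]] [0.54239086 0.12127584 0.079     ]
(154.5, 161.5) [0.6223 0.2584 0.04  ]
(276, 157.5) [ 0.6251 -0.1203  0.074 ]
(275.5, 210) [ 0.4653 -0.1171  0.074 ]
(154.5, 213) [0.4611 0.2542 0.04  ]
[[142 169 163 134 117 121 123 122 123 125 125 126 124 121 127 126 124 125
  128 125 129 127 130 125 125 125 124 127 126 129 123 124 131 154 147]
 [139 171 163 134 120 122 122 124 122 124 124 125 122 126 122 126 122 125
  126 125 122 125 125 126 124 126 126 125 125 124 123 124 126 149 147]
 [140 170 157 129 121 124 120 124 121 123 124 123 122 126 123 125 124 122
  123 122 123 121 123 122 126 125 123 124 124 122 122 124 121 149 148]
 [141 169 161 132 119 117 119 124 124 124 120 123 124 122 127 127 
[... 1989 characters left out ...]
 146 149 147 146 146 139 134 127 123 129 128 124
  146 160 161 164 148 136 138 139 138 137 133 161 177 176 174 174 158]
 [142 160 178 178 177 177 176 177 174 175 174 172 171 170 170 166 166 164
  167 167 167 166 163 162 162 159 158 158 157 163 163 162 161 163 149]
 [152 142 156 154 155 153 153 156 150 151 150 152 154 154 151 151 148 150
  149 145 148 144 148 147 144 145 142 144 138 140 135 134 134 129 103]
 [134  93 100 104 100  95  96  96  95  92  87  87  88  86  84  84  83  83
   84  82  82  75  73  74  73  71  71  71  71  77  76  74  77  72  64]
 [ 93  69  63  63  67  64  63  66  65  59 102 114  91  60  64  59  60  63
   61  60  53  32  14  28  42  39  27  37  59  62  62  63  67  66  72]]
```

```bash
cat >> h.py <<'E'
def tri(pt,ps):
    A=[];b=[]
    for n,p in(('top',pt),('side',ps)):
        o,d=ray(n,p);d/=np.linalg.norm(d);M=np.eye(3)-np.outer(d,d);A.append(M);b.append(M@o)
    A=np.vstack(A);b=np.hstack(b);x=np.linalg.lstsq(A,b,rcond=None)[0];return x,np.linalg.norm(A@x-b)
E
python3 - <<'E'
from h import *
t=cv2.imread('pics/t0.png')[...,::-1];s=cv2.imread('pics/s0.png')[...,::-1]
r=t[150:234,295:395].astype(int)
for c,a,wh in blobs((r.min(2)>160),np.array([295,150]),8): print('tw',c.round(1),a,wh,onz('top',c,.056).round(4))
r=s[225:300,235:335].astype(int)
for c,a,wh in blobs((r.max(2)<60),np.array([235,225]),15): print('sb',c.round(1),a,wh)
pt=[(319.4,193.5),(345.1,195.3),(369.3,204.8)]
for p in pt: print('exp side',proj('side',onz('top',p,.055)).round(1))
g=cv2.resize(cv2.cvtColor(t[172:197,160:235],cv2.COLOR_RGB2GRAY),None,fx=4,fy=4,interpolation=cv2.INTER_CUBIC)
c=cv2.createCLAHE(4,(2,4)).apply(g)
cv2.imwrite('pics/blk.png',np.clip((cv2.resize(g,None,fx=2,fy=2).astype(float)-15)*5,0,255))
# knob
r=t[160:190,245:272].astype(int).max(2)
for c,a,wh in blobs(r<60,np.array([245,160]),30): print('knob',c,a,wh,onz('top',c,.10))
E
```

```text
tw [367.  176.4] 23 [5 6] [ 0.568  -0.3982  0.056 ]
tw [345.9 215.9] 22 [5 5] [ 0.4476 -0.33    0.056 ]
sb [310.5 226.3] 25 [10  5]
sb [247.8 238.6] 69 [ 8 14]
sb [273.9 234.7] 31 [7 6]
sb [286.2 250.5] 38 [7 6]
sb [247.2 261.1] 15 [9 3]
sb [289.5 269.9] 53 [9 8]
exp side [273.3 233.2]
exp side [285.5 249.1]
exp side [288.8 268.2]
knob [257.90510949 173.51824818] 137 [15 14] [ 0.57181864 -0.06534735  0.1       ][ WARN:0@0.354] global loadsave.cpp:1063 imwrite_ Unsupported depth image for selected encoder is fallbacked to CV_8U.
```

View pics/blk.png

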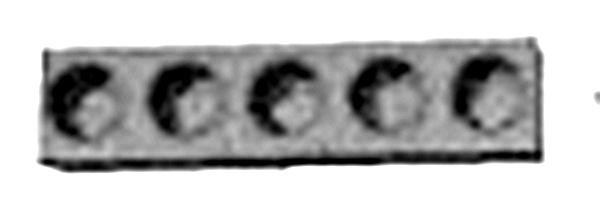

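```bash
cat >> h.py <<'E'
TH=.012
O=onz('top',(195.6,184.1),.079); O[2]=0
def sh(x,y,z): c,s=np.cos(TH),np.sin(TH); return O+np.array([c*x-s*y,s*x+c*y,z])
def hole(i,z=0): return sh(0,.114-.038*i,z)
def need(p,yaw=TH):
    """tool-axis distance (after turn) and turn to reach TCP p with tool y at yaw"""
    s=arm.sense();R=np.array(s['ee_rot']);y=np.arctan2(R[1,1],R[0,1])
    d=np.array(p)-s['position'];c,k=np.cos(yaw),np.sin(yaw)
    print('turn',round(-((yaw-y+np.pi)%(2*np.pi)-np.pi),4),'d',np.round([-k*d[0]+c*d[1],c*d[0]+k*d[1],-d[2]],4),'tilt',R[2,:2].round(4),'now',np.round(s['position'],4))
    return R.T@d
E
python3 - <<'E'
from h import *
print(O,[hole(i).round(4) for i in range(1,6)], onz('top',(321.4,219.2),.08))
print(need([.481,-.402,.2]), arm.sense()['q'])
E
python3 shift.py '[[0, 0, 0, 0.141], [0, 0, 0, 0.141], [0, 0, 0, 0.141], [0, 0, 0, 0.141], [0, 0, 0, 0.141], [0, 0, 0, 0.141], [0, 0, 0, 0.141], [0, 0, 0, 0.14]]' 0.044 20
```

```text
refused: ROWS must be a list holding one list of rows, three levels of brackets. Nothing was moved.
```

Refused on format, not on reach. It needs a list holding one list of rows, three levels of brackets.

```bash
python3 shift.py '[[[0, 0, 0, 0.141], [0, 0, 0, 0.141], [0, 0, 0, 0.141], [0, 0, 0, 0.141], [0, 0, 0, 0.141], [0, 0, 0, 0.141], [0, 0, 0, 0.141], [0, 0, 0, 0.14]]]' 0.044 20
python3 shift.py '[[[-0.046, 0.013, 0, 0], [-0.046, 0.013, 0, 0], [-0.046, 0.013, 0, 0], [-0.046, 0.013, 0, 0], [-0.046, 0.013, 0, 0], [-0.046, 0.013, 0, 0], [-0.046, 0.013, 0, 0], [-0.046, 0.013, 0, 0], [-0.046, 0.013, 0, 0], [-0.046, 0.013, 0, 0]]]'
python3 shift.py '[[[-0.046, 0.013, 0, 0], [-0.046, 0.013, 0, 0], [-0.046, 0.013, 0, 0], [-0.046, 0.013, 0, 0], [-0.046, 0.013, 0, 0], [-0.046, 0.013, 0, 0], [-0.046, 0.013, 0, 0], [-0.046, 0.013, 0, 0], [-0.046, 0.013, 0, 0], [0, 0, 0, 0]]]'
python3 - <<'E'
from h import *
need([.481,-.402,.12])
t=snap('top','t1');s=snap('side','s1')
E
```

```text
clock: 0.9
position: [0.2196, 0.4767, 0.2384]
ee_rot: [[-0.006, 1.0, -0.001], [1.0, 0.006, -0.001], [-0.001, -0.001, -1.0]]
force: [0.4, -0.4, -0.1]
finger_gap: 0.044
gripper_force: 0.0
clock: 1.9
position: [0.3552, 0.0164, 0.2388]
ee_rot: [[-0.012, 1.0, 0.001], [1.0, 0.012, -0.0], [-0.0, 0.001, -1.0]]
force: [0.9, 0.2, 0.3]
finger_gap: 0.0441
gripper_force: 0.0
clock: 2.9
position: [0.477, -0.3984, 0.236]
ee_rot: [[-0.008, 1.0, -0.002], [1.0, 0.008, 0.001], [0.001, -0.002, -1.0]]
force: [0.6, -0.4, -0.1]
finger_gap: 0.0441
gripper_force: 0.0
turn -0.0035 d [-0.0036  0.0039  0.116 ] tilt [ 0.0014 -0.0018] now [ 0.477  -0.3984  0.236 ]
```

View pics/s1.png

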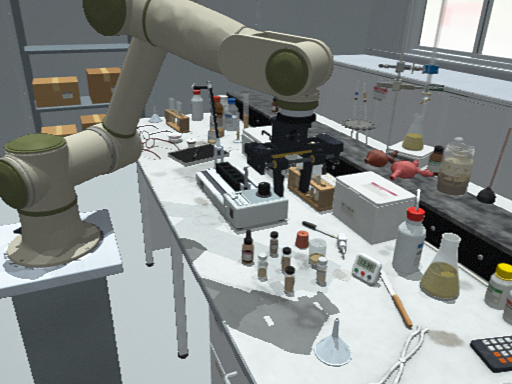

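The side view shows the gripper above the cluster, with the vials undisturbed. I'll descend.

```bash
python3 shift.py '[[[-0.0036, 0.0039, 0.04, 0], [0, 0, 0.04, 0], [0, 0, 0.035, 0], [0, 0, 0, 0]]]'
python3 - <<'E'
from h import *
need([.481,-.402,.031])
t=snap('top','t2');s=snap('side','s2')
print(proj('side',arm.sense()['position']))
cv2.imwrite('pics/z2.png',cv2.resize(s[180:310,220:360,::-1],None,fx=4,fy=4,interpolation=cv2.INTER_CUBIC))
E
```

```text
clock: 3.4
position: [0.4798, -0.3948, 0.12]
ee_rot: [[-0.013, 1.0, -0.005], [1.0, 0.013, 0.006], [0.007, -0.005, -1.0]]
force: [-1.0, 0.3, -1.6]
finger_gap: 0.0439
gripper_force: 0.0
turn 0.0011 d [-0.0072  0.0011  0.089 ] tilt [ 0.0065 -0.0052] now [ 0.4798 -0.3948  0.12  ]
[289.80650331 239.6175674 ]
```

View pics/z2.png

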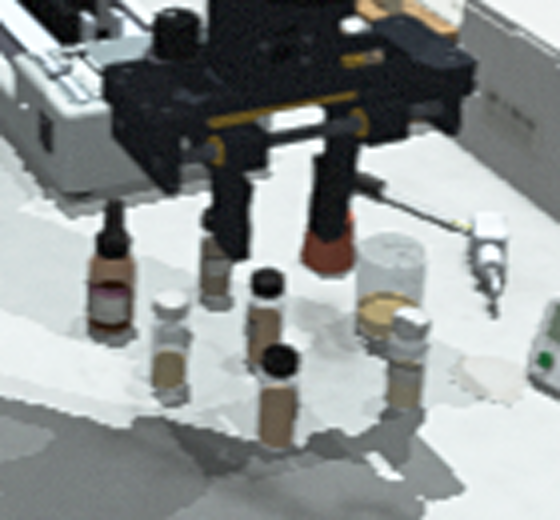

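```bash
python3 shift.py '[[[0, 0, 0, 0], [0, 0, 0, 0], [0, 0, 0, 0]]]'
python3 - <<'E'
from h import *
need([.481,-.402,.031])
E
```

```text
clock: 3.8
position: [0.4814, -0.398, 0.1251]
ee_rot: [[-0.012, 1.0, 0.001], [1.0, 0.012, -0.002], [-0.002, 0.001, -1.0]]
force: [0.7, -0.3, -0.3]
finger_gap: 0.0443
gripper_force: 0.0
turn 0.0001 d [-0.004  -0.0005  0.0941] tilt [-0.0016  0.0013] now [ 0.4814 -0.398   0.1251]
```

```bash
python3 shift.py '[[[-0.003, 0, 0.02, 0], [0, 0, 0.03, 0], [0, 0, 0.025, 0], [0, 0, 0.013, 0], [0, 0, 0, 0], [0, 0, 0, 0], [0, 0, 0, 0]]]'
python3 - <<'E'
from h import *
need([.481,-.402,.031])
E
```

```text
clock: 4.5
position: [0.4817, -0.4013, 0.0373]
ee_rot: [[-0.012, 1.0, 0.002], [1.0, 0.012, -0.002], [-0.002, 0.002, -1.0]]
force: [-0.9, 0.6, -0.6]
finger_gap: 0.044
gripper_force: 0.0
turn 0.0 d [-0.0007 -0.0007  0.0063] tilt [-0.002   0.0016] now [ 0.4817 -0.4013  0.0373]
```

```bash
python3 shift.py '[[[0, 0, 0.006, 0], [0, 0, 0, 0], [0, 0, 0, 0]]]'
python3 shift.py '[[[0, 0, 0, 0], [0, 0, 0, 0], [0, 0, 0, 0], [0, 0, 0, 0], [0, 0, 0, 0], [0, 0, 0, 0]]]' 0.015 20
python3 - <<'E'
from h import *
need([.481,-.402,.031])
E
```

```text
clock: 4.8
position: [0.4812, -0.4007, 0.0298]
ee_rot: [[-0.012, 1.0, -0.0], [1.0, 0.012, 0.0], [0.0, -0.0, -1.0]]
force: [0.7, 0.5, 0.0]
finger_gap: 0.0441
gripper_force: 0.0
clock: 5.4
position: [0.4812, -0.4008, 0.0298]
ee_rot: [[-0.012, 1.0, 0.0], [1.0, 0.012, -0.0], [-0.0, 0.0, -1.0]]
force: [0.0, -0.1, -0.2]
finger_gap: 0.0213
gripper_force: 20.0
turn -0.0 d [-0.0012 -0.0002 -0.0012] tilt [-0.0001  0.    ] now [ 0.4812 -0.4008  0.0298]
```

```bash
python3 shift.py '[[[0, 0, -0.03, 0], [0, 0, -0.045, 0], [0, 0, -0.045, 0], [0.03, 0.005, -0.03, 0], [0.046, 0.007, -0.01, 0], [0.046, 0.007, -0.01, 0], [0.046, 0.007, 0, 0], [0.046, 0.007, 0, 0], [0.046, 0.007, 0, 0], [0.046, 0.007, 0, 0]]]'
python3 shift.py '[[[0.046, 0.007, 0, 0], [0.046, 0.007, 0, 0], [0.04, 0.008, 0, 0], [0.008, 0.001, 0, 0], [0, 0, 0, 0], [0, 0, 0, 0], [0, 0, 0, 0]]]'
python3 - <<'E'
from h import *
need(hole(5,.145))
E
```

```text
clock: 6.4
position: [0.5244, -0.0923, 0.1998]
ee_rot: [[-0.012, 1.0, 0.0], [1.0, 0.012, -0.0], [-0.0, 0.0, -1.0]]
force: [-0.1, -0.5, 0.5]
finger_gap: 0.0214
gripper_force: 20.0
clock: 7.1
position: [0.5458, 0.0447, 0.1997]
ee_rot: [[-0.01, 1.0, -0.0], [1.0, 0.01, -0.0], [-0.0, -0.0, -1.0]]
force: [-0.9, -0.6, -0.6]
finger_gap: 0.0213
gripper_force: 20.0
turn -0.0018 d [ 0.0018 -0.0004  0.0547] tilt [-0.0002 -0.0001] now [0.5458 0.0447 0.1997]
```

```bash
python3 shift.py '[[[0.0018, 0, 0.03, 0], [0, 0, 0.035, 0], [0, 0, 0.01, 0], [0, 0, 0, 0], [0, 0, 0, 0], [0, 0, 0, 0]]]'
python3 - <<'E'
from h import *
need(hole(5,.115))
t=snap('top','t3');s=snap('side','s3')
A=cv2.resize(s[150:225,190:290,::-1],None,fx=5,fy=5,interpolation=cv2.INTER_CUBIC)
cv2.imwrite('pics/z3.png',A)
for i in range(1,6): print(proj('side',hole(i,.079)).round(1))
E
```

```text
clock: 7.7
position: [0.5466, 0.0476, 0.1263]
ee_rot: [[-0.012, 1.0, 0.003], [1.0, 0.012, -0.0], [-0.0, 0.003, -1.0]]
force: [-0.1, 0.2, -1.1]
finger_gap: 0.0213
gripper_force: 20.0
turn -0.0003 d [-0.0011 -0.0012  0.0113] tilt [-0.0004  0.0027] now [0.5466 0.0476 0.1263]
[222.7 163.6]
[226.7 167.3]
[230.9 171.3]
[235.2 175.4]
[239.8 179.7]
```

View pics/z3.png

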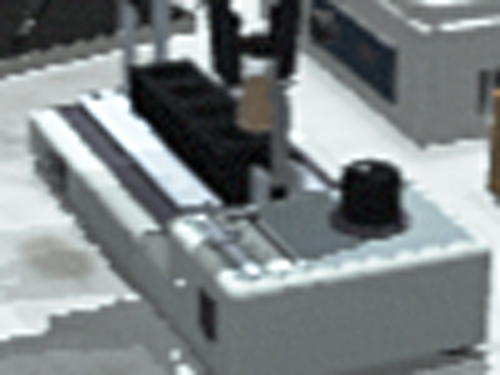

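```bash
python3 shift.py '[[[-0.001, -0.001, 0.01, 0], [0, 0, 0.008, 0], [0, 0, 0, 0], [0, 0, 0, 0]]]'
python3 shift.py '[[[0, 0, 0.006, 0], [0, 0, 0.004, 0], [0, 0, 0, 0], [0, 0, 0, 0]]]'
python3 - <<'E'
from h import *
need(hole(5,.083))
E
```

```text
clock: 8.2
position: [0.5454, 0.047, 0.107]
ee_rot: [[-0.012, 1.0, 0.002], [1.0, 0.012, 0.0], [0.0, 0.002, -1.0]]
force: [0.7, 1.1, 4.7]
finger_gap: 0.0214
gripper_force: 19.9
clock: 8.6
position: [0.5453, 0.047, 0.0966]
ee_rot: [[-0.012, 1.0, 0.001], [1.0, 0.012, 0.0], [0.0, 0.001, -1.0]]
force: [4.9, 2.7, 1.4]
finger_gap: 0.0218
gripper_force: 19.8
turn -0.0001 d [-0.0006  0.      0.0136] tilt [0.0002 0.0015] now [0.5453 0.047  0.0966]
```

```bash
python3 shift.py '[[[0.001, 0.0015, 0, 0], [0, 0, 0, 0], [0, 0, 0, 0]]]'
python3 shift.py '[[[0, 0, 0.006, 0], [0, 0, 0.004, 0], [0, 0, 0, 0], [0, 0, 0, 0]]]'
python3 - <<'E'
from h import *
need(hole(5,.083))
E
```

```text
clock: 8.9
position: [0.5457, 0.0478, 0.0962]
ee_rot: [[-0.012, 1.0, -0.002], [1.0, 0.012, -0.0], [-0.0, -0.002, -1.0]]
force: [-0.2, 0.3, -0.9]
finger_gap: 0.022
gripper_force: 19.8
clock: 9.3
position: [0.5462, 0.0479, 0.0865]
ee_rot: [[-0.012, 1.0, -0.001], [1.0, 0.012, 0.0], [0.0, -0.001, -1.0]]
force: [0.8, -1.0, -0.8]
finger_gap: 0.0217
gripper_force: 19.8
turn -0.0 d [-0.0014 -0.0008  0.0035] tilt [ 0.     -0.0005] now [0.5462 0.0479 0.0865]
```

```bash
sed -i 's/; O\[2\]=0/; O[2]=0; O+=[.0008,.0014,0]/' h.py
python3 shift.py '[[[0, 0, 0.003, 0], [0, 0, 0.001, 0], [0, 0, 0, 0], [0, 0, 0, 0]]]'
python3 - <<'E'
from h import *
need(hole(5,.083))
E
```

```text
clock: 9.7
position: [0.5463, 0.0479, 0.0828]
ee_rot: [[-0.012, 1.0, 0.0], [1.0, 0.012, -0.0], [-0.0, 0.0, -1.0]]
force: [0.2, -0.3, -1.2]
finger_gap: 0.0217
gripper_force: 19.8
turn 0.0 d [-0.0001 -0.0001 -0.0002] tilt [-0.  0.] now [0.5463 0.0479 0.0828]
```

```bash
python3 shift.py '[[[0, 0, 0, 0], [0, 0, 0, 0], [0, 0, 0, 0], [0, 0, -0.02, 0], [0, 0, -0.04, 0], [0, 0, -0.04, 0], [0, 0, -0.02, 0]]]' 0.044
cat >> h.py <<'E'
def look(n):
    t=snap('top',n)
    for nm,c,a,wh in caps(t,295,150,395,234):
        if nm=='blk': print(nm,c.round(1),a,onz('top',c,.055).round(4))
    for c,a,wh in blobs((t[150:234,295:395].min(2)>160),np.array([295,150]),8): print('wht',c.round(1),a,onz('top',c,.056).round(4))
    return t
E
python3 - <<'E'
from h import *
t=look('t4')
s=snap('side','s4')
need([.4476,-.330,.2])
A=cv2.resize(t[150:215,145:285,::-1],None,fx=5,fy=4.6,interpolation=cv2.INTER_CUBIC)
B=cv2.resize(s[150:225,190:290,::-1],None,fx=4,fy=4,interpolation=cv2.INTER_CUBIC)
o=np.zeros((600,700,3),np.uint8);o[:299]=A;o[300:,:400]=B;cv2.imwrite('pics/z4.png',o)
E
```

```text
clock: 10.4
position: [0.5471, 0.0479, 0.2062]
ee_rot: [[-0.012, 1.0, 0.005], [1.0, 0.012, -0.001], [-0.001, 0.005, -1.0]]
force: [0.0, -0.0, -0.9]
finger_gap: 0.0441
gripper_force: 0.0
blk [319.4 193.6] 25 [ 0.5161 -0.252   0.055 ]
blk [345.1 195.3] 27 [ 0.5103 -0.3299  0.055 ]
blk [321.4 219.2] 73 [ 0.4381 -0.256   0.055 ]
wht [367.  176.3] 24 [ 0.5683 -0.3981  0.056 ]
wht [346.  215.5] 26 [ 0.4488 -0.3304  0.056 ]
turn 0.0001 d [-0.3766 -0.1043  0.0056] tilt [-0.0008  0.0057] now [0.5474 0.0478 0.2056]
```

View pics/z4.png

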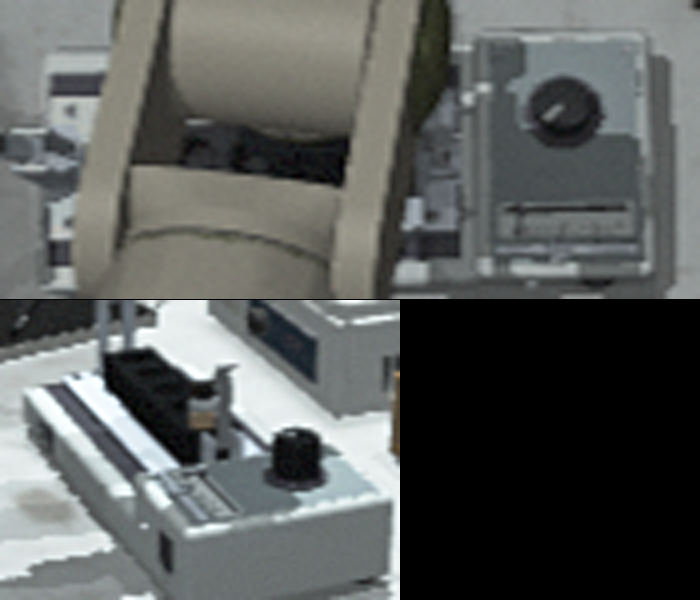

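Vial 1 sits low in hole 5 beside the catch, with its cap at about (240,173) in the side view. Next is the white cap at (0.448,-0.330).

```bash
python3 shift.py '[[[-0.045, -0.012, 0, 0], [-0.045, -0.013, 0, 0], [-0.045, -0.013, 0, 0], [-0.045, -0.013, 0, 0], [-0.045, -0.013, 0, 0], [-0.045, -0.013, 0, 0], [-0.045, -0.013, 0, 0], [-0.045, -0.013, 0.02, 0], [-0.0166, -0.001, 0.03, 0], [0, 0, 0.03, 0]]]'
python3 shift.py '[[[0, 0, 0.03, 0], [0, 0, 0, 0], [0, 0, 0, 0], [0, 0, 0, 0]]]'
python3 - <<'E'
from h import *
need([.448,-.3295,.030])
E
```

```text
clock: 11.5
position: [0.4458, -0.3311, 0.1205]
ee_rot: [[-0.009, 1.0, -0.001], [1.0, 0.009, 0.001], [0.001, -0.001, -1.0]]
force: [0.1, -0.1, -0.3]
finger_gap: 0.0441
gripper_force: 0.0
clock: 11.9
position: [0.4476, -0.3294, 0.0944]
ee_rot: [[-0.012, 1.0, 0.001], [1.0, 0.012, -0.002], [-0.002, 0.001, -1.0]]
force: [0.2, -0.2, -0.4]
finger_gap: 0.0442
gripper_force: 0.0
turn 0.0002 d [-0.0001  0.0004  0.0644] tilt [-0.0016  0.0014] now [ 0.4476 -0.3294  0.0944]
```

```bash
python3 shift.py '[[[0, 0, 0.03, 0], [0, 0, 0.024, 0], [0, 0, 0.01, 0], [0, 0, 0, 0], [0, 0, 0, 0], [0, 0, 0, 0]]]'
python3 shift.py '[[[0, 0, 0, 0], [0, 0, 0, 0], [0, 0, 0, 0], [0, 0, 0, 0], [0, 0, 0, 0], [0, 0, 0, 0]]]' 0.015 20
python3 - <<'E'
from h import *
need(hole(4,.2))
E
```

```text
clock: 12.5
position: [0.4476, -0.3297, 0.0305]
ee_rot: [[-0.012, 1.0, 0.002], [1.0, 0.012, -0.002], [-0.002, 0.002, -1.0]]
force: [-0.1, 0.4, -0.1]
finger_gap: 0.0444
gripper_force: 0.0
clock: 13.1
position: [0.4472, -0.3292, 0.0293]
ee_rot: [[-0.012, 1.0, 0.0], [1.0, 0.012, -0.0], [-0.0, 0.0, -1.0]]
force: [-0.9, 0.7, 3.2]
finger_gap: 0.0221
gripper_force: 20.0
turn 0.0001 d [ 0.4139  0.1035 -0.1707] tilt [-0.0004  0.0003] now [ 0.4472 -0.3292  0.0293]
```

```bash
python3 shift.py '[[[0, 0, -0.03, 0], [0, 0, -0.045, 0], [0, 0, -0.045, 0], [0.03, 0.007, -0.03, 0], [0.045, 0.012, -0.01, 0], [0.045, 0.012, -0.01, 0], [0.045, 0.012, 0, 0], [0.045, 0.012, 0, 0], [0.045, 0.012, 0, 0], [0.045, 0.012, 0, 0]]]'
python3 shift.py '[[[0.045, 0.012, 0, 0], [0.045, 0.012, 0, 0], [0.02, 0.0005, 0.02, 0], [0.0039, 0, 0.03, 0], [0, 0, 0.02, 0], [0, 0, 0, 0], [0, 0, 0, 0], [0, 0, 0, 0]]]'
python3 - <<'E'
from h import *
need(hole(4,.115))
E
```

```text
clock: 14.1
position: [0.5224, -0.0262, 0.1989]
ee_rot: [[-0.012, 1.0, -0.001], [1.0, 0.012, 0.0], [0.0, -0.001, -1.0]]
force: [0.8, -0.2, -0.3]
finger_gap: 0.0216
gripper_force: 20.0
clock: 14.9
position: [0.5462, 0.0858, 0.1304]
ee_rot: [[-0.012, 1.0, 0.002], [1.0, 0.012, -0.0], [-0.0, 0.002, -1.0]]
force: [-0.4, 0.0, -0.4]
finger_gap: 0.0216
gripper_force: 20.0
turn -0.0004 d [ 0.0001 -0.0005  0.0154] tilt [-0.0001  0.0021] now [0.5462 0.0858 0.1304]
```

```bash
python3 shift.py '[[[0, 0, 0.014, 0], [0, 0, 0.01, 0], [0, 0, 0.006, 0], [0, 0, 0, 0], [0, 0, 0, 0]]]'
python3 shift.py '[[[0, 0, 0.006, 0], [0, 0, 0.005, 0], [0, 0, 0, 0], [0, 0, 0, 0]]]'
python3 - <<'E'
from h import *
need(hole(4,.0825))
E
```

```text
clock: 15.4
position: [0.5458, 0.086, 0.0995]
ee_rot: [[-0.012, 1.0, 0.001], [1.0, 0.012, -0.0], [-0.0, 0.001, -1.0]]
force: [-0.2, 0.1, -1.2]
finger_gap: 0.0217
gripper_force: 20.0
clock: 15.8
position: [0.5456, 0.086, 0.088]
ee_rot: [[-0.012, 1.0, -0.0], [1.0, 0.012, 0.0], [0.0, -0.0, -1.0]]
force: [-0.2, -0.1, -0.8]
finger_gap: 0.022
gripper_force: 20.0
turn 0.0 d [-0.0002  0.0002  0.0055] tilt [ 0.     -0.0002] now [0.5456 0.086  0.088 ]
```

```bash
python3 shift.py '[[[0, 0, 0.004, 0], [0, 0, 0.0015, 0], [0, 0, 0, 0], [0, 0, 0, 0]]]'
python3 shift.py '[[[0, 0, 0, 0], [0, 0, 0, 0], [0, 0, 0, 0], [0, 0, -0.02, 0], [0, 0, -0.04, 0], [0, 0, -0.04, 0], [0, 0, -0.02, 0]]]' 0.044
python3 - <<'E'
from h import *
t=look('t5')
need([.5103,-.3285,.2])
E
```

```text
clock: 16.2
position: [0.5456, 0.086, 0.0826]
ee_rot: [[-0.012, 1.0, -0.0], [1.0, 0.012, -0.0], [-0.0, -0.0, -1.0]]
force: [-0.5, -0.1, -0.9]
finger_gap: 0.0217
gripper_force: 20.0
clock: 16.9
position: [0.5464, 0.086, 0.2061]
ee_rot: [[-0.012, 1.0, 0.005], [1.0, 0.012, -0.0], [-0.0, 0.005, -1.0]]
force: [-0.7, 0.5, -0.5]
finger_gap: 0.0439
gripper_force: 0.0
blk [319.5 193.7] 26 [ 0.5159 -0.2522  0.055 ]
blk [345.1 195.3] 27 [ 0.5103 -0.3299  0.055 ]
blk [321.3 219.2] 72 [ 0.4381 -0.2559  0.055 ]
wht [367.  176.3] 24 [ 0.5683 -0.3981  0.056 ]
turn 0.0001 d [-0.4141 -0.0418  0.0081] tilt [-0.0005  0.0079] now [0.5471 0.086  0.2081]
```

```bash
python3 shift.py '[[[-0.046, -0.005, 0, 0], [-0.046, -0.005, 0, 0], [-0.046, -0.005, 0, 0], [-0.046, -0.005, 0, 0], [-0.046, -0.005, 0, 0], [-0.046, -0.005, 0, 0], [-0.046, -0.005, 0, 0], [-0.046, -0.005, 0, 0], [-0.046, 0, 0.02, 0], [0, 0, 0.04, 0]]]'
python3 shift.py '[[[0, 0, 0.045, 0], [0, 0, 0.02, 0], [0, 0, 0, 0], [0, 0, 0, 0], [0, 0, 0, 0]]]'
python3 - <<'E'
from h import *
need([.5105,-.329,.030])
E
```

```text
clock: 17.95
position: [0.5104, -0.334, 0.143]
ee_rot: [[-0.007, 1.0, 0.004], [1.0, 0.007, -0.005], [-0.005, 0.004, -1.0]]
force: [0.8, -0.4, 0.5]
finger_gap: 0.0441
gripper_force: 0.0
clock: 18.45
position: [0.5112, -0.3288, 0.0793]
ee_rot: [[-0.012, 1.0, 0.002], [1.0, 0.012, -0.002], [-0.002, 0.002, -1.0]]
force: [-1.1, -0.3, -0.8]
finger_gap: 0.0442
gripper_force: 0.0
turn 0.0002 d [-0.0002 -0.0007  0.0493] tilt [-0.002  0.002] now [ 0.5112 -0.3288  0.0793]
```

```bash
python3 shift.py '[[[0, 0, 0.025, 0], [0, 0, 0.018, 0], [0, 0, 0.006, 0], [0, 0, 0, 0], [0, 0, 0, 0], [0, 0, 0, 0]]]'
python3 shift.py '[[[0, 0, 0, 0], [0, 0, 0, 0], [0, 0, 0, 0], [0, 0, 0, 0], [0, 0, 0, 0], [0, 0, 0, 0]]]' 0.015 20
python3 - <<'E'
from h import *
need(hole(3,.2))
E
```

```text
clock: 19.05
position: [0.511, -0.3287, 0.0299]
ee_rot: [[-0.012, 1.0, 0.002], [1.0, 0.012, -0.001], [-0.001, 0.001, -1.0]]
force: [0.3, -0.2, 0.2]
finger_gap: 0.0443
gripper_force: 0.0
clock: 19.65
position: [0.5106, -0.3284, 0.0288]
ee_rot: [[-0.012, 1.0, 0.0], [1.0, 0.012, -0.0], [-0.0, 0.0, -1.0]]
force: [0.2, 0.6, 2.5]
finger_gap: 0.0219
gripper_force: 20.0
turn 0.0 d [ 0.4518  0.0401 -0.1712] tilt [-0.0003  0.0002] now [ 0.5106 -0.3284  0.0288]
```

```bash
python3 shift.py '[[[0, 0, -0.03, 0], [0, 0, -0.045, 0], [0, 0, -0.045, 0], [0.03, 0, -0.03, 0], [0.045, 0.005, -0.01, 0], [0.045, 0.005, -0.011, 0], [0.045, 0.005, 0, 0], [0.045, 0.005, 0, 0], [0.045, 0.005, 0, 0], [0.045, 0.005, 0, 0]]]'
python3 shift.py '[[[0.045, 0.005, 0, 0], [0.045, 0.005, 0, 0], [0.045, 0, 0.01, 0], [0.0168, 0, 0.03, 0], [0, 0, 0.03, 0], [0, 0, 0, 0], [0, 0, 0, 0], [0, 0, 0, 0]]]'
python3 - <<'E'
from h import *
need(hole(3,.098))
E
```

```text
clock: 20.65
position: [0.5367, -0.0261, 0.1995]
ee_rot: [[-0.012, 1.0, -0.0], [1.0, 0.012, 0.0], [0.0, -0.0, -1.0]]
force: [0.3, 0.2, -1.2]
finger_gap: 0.0221
gripper_force: 20.0
clock: 21.45
position: [0.546, 0.1235, 0.1313]
ee_rot: [[-0.011, 1.0, 0.003], [1.0, 0.011, 0.0], [-0.0, 0.003, -1.0]]
force: [0.2, 0.0, -0.6]
finger_gap: 0.0217
gripper_force: 20.0
turn -0.0007 d [ 0.0003 -0.0007  0.0333] tilt [-0.      0.0026] now [0.546  0.1235 0.1313]
```

```bash
python3 shift.py '[[[0, 0, 0.014, 0], [0, 0, 0.01, 0], [0, 0, 0.008, 0], [0, 0, 0, 0], [0, 0, 0, 0]]]'
python3 shift.py '[[[0, 0, 0.006, 0], [0, 0, 0.005, 0], [0, 0, 0.004, 0], [0, 0, 0, 0], [0, 0, 0, 0]]]'
python3 - <<'E'
from h import *
need(hole(3,.082))
E
```

```text
clock: 21.95
position: [0.5454, 0.1239, 0.098]
ee_rot: [[-0.012, 1.0, 0.0], [1.0, 0.012, 0.0], [-0.0, 0.0, -1.0]]
force: [0.3, -0.6, -0.9]
finger_gap: 0.0216
gripper_force: 20.0
clock: 22.45
position: [0.5451, 0.124, 0.0826]
ee_rot: [[-0.012, 1.0, -0.0], [1.0, 0.012, -0.0], [-0.0, -0.0, -1.0]]
force: [-1.2, -0.1, -0.4]
finger_gap: 0.0223
gripper_force: 20.0
turn 0.0 d [-0.0001  0.0001  0.0006] tilt [-0.     -0.0001] now [0.5451 0.124  0.0826]
```

```bash
python3 shift.py '[[[0, 0, 0.0007, 0], [0, 0, 0, 0], [0, 0, 0, 0], [0, 0, 0, 0], [0, 0, -0.02, 0], [0, 0, -0.04, 0], [0, 0, -0.04, 0], [0, 0, -0.02, 0], [0, 0, 0, 0], [0, 0, 0, 0]]]' 0.044
python3 - <<'E'
from h import *
t=look('t6')
need([.568,-.397,.2])
E
```

```text
clock: 23.45
position: [0.5448, 0.1239, 0.2011]
ee_rot: [[-0.012, 1.0, -0.001], [1.0, 0.012, 0.0], [0.0, -0.001, -1.0]]
force: [0.1, 0.0, -1.3]
finger_gap: 0.0438
gripper_force: 0.0
blk [319.4 193.6] 25 [ 0.5161 -0.252   0.055 ]
blk [321.4 219.3] 71 [ 0.438 -0.256  0.055]
wht [367.1 176.4] 25 [ 0.5681 -0.3985  0.056 ]
turn -0.0 d [-5.212e-01  1.720e-02  5.000e-04] tilt [-0.     -0.0024] now [0.5445 0.1239 0.2005]
```

```bash
python3 shift.py '[[[-0.047, 0.0017, 0, 0], [-0.047, 0.0017, 0, 0], [-0.047, 0.0017, 0, 0], [-0.047, 0.0017, 0, 0], [-0.047, 0.0017, 0, 0], [-0.047, 0.0017, 0, 0], [-0.047, 0.0017, 0, 0], [-0.047, 0.0017, 0, 0], [-0.047, 0.0017, 0, 0], [-0.047, 0.0017, 0, 0]]]'
python3 shift.py '[[[-0.045, 0, 0.02, 0], [-0.0062, 0, 0.045, 0], [0, 0, 0.045, 0], [0, 0, 0.02, 0], [0, 0, 0, 0], [0, 0, 0, 0], [0, 0, 0, 0]]]'
python3 - <<'E'
from h import *
need([.568,-.3975,.030])
E
```

```text
clock: 24.5
position: [0.5671, -0.3475, 0.1999]
ee_rot: [[-0.012, 1.0, -0.002], [1.0, 0.012, 0.002], [0.002, -0.002, -1.0]]
force: [0.5, 0.8, -0.3]
finger_gap: 0.0442
gripper_force: 0.0
clock: 25.2
position: [0.5689, -0.3974, 0.0736]
ee_rot: [[-0.012, 1.0, 0.002], [1.0, 0.012, -0.002], [-0.002, 0.002, -1.0]]
force: [0.8, 0.7, 0.6]
finger_gap: 0.0436
gripper_force: 0.0
turn 0.0002 d [-0.0001 -0.0009  0.0436] tilt [-0.0018  0.0018] now [ 0.5689 -0.3974  0.0736]
```

```bash
python3 shift.py '[[[0, 0, 0.02, 0], [0, 0, 0.016, 0], [0, 0, 0.006, 0], [0, 0, 0, 0], [0, 0, 0, 0], [0, 0, 0, 0]]]'
python3 shift.py '[[[0, 0, 0, 0], [0, 0, 0, 0], [0, 0, 0, 0], [0, 0, 0, 0], [0, 0, 0, 0], [0, 0, 0, 0]]]' 0.015 20
python3 - <<'E'
from h import *
need(hole(2,.2))
E
```

```text
clock: 25.8
position: [0.5687, -0.3973, 0.0309]
ee_rot: [[-0.012, 1.0, 0.001], [1.0, 0.012, -0.001], [-0.001, 0.001, -1.0]]
force: [0.8, -0.1, 0.9]
finger_gap: 0.0442
gripper_force: 0.0
clock: 26.4
position: [0.5685, -0.397, 0.0301]
ee_rot: [[-0.012, 1.0, 0.0], [1.0, 0.012, -0.0], [-0.0, 0.0, -1.0]]
force: [0.2, 0.1, 1.6]
finger_gap: 0.0217
gripper_force: 19.9
turn 0.0001 d [ 0.5591 -0.017  -0.1699] tilt [-0.0002  0.0002] now [ 0.5685 -0.397   0.0301]
```

```bash
python3 shift.py '[[[0, 0, -0.03, 0], [0, 0, -0.045, 0], [0, 0, -0.045, 0], [0.03, 0, -0.03, 0], [0.046, -0.0017, -0.01, 0], [0.046, -0.0017, -0.01, 0], [0.046, -0.0017, 0, 0], [0.046, -0.0017, 0, 0], [0.046, -0.0017, 0, 0], [0.046, -0.0017, 0, 0]]]'
python3 shift.py '[[[0.046, -0.0017, 0, 0], [0.046, -0.0017, 0, 0], [0.046, -0.0017, 0, 0], [0.046, -0.0017, 0, 0], [0.045, 0, 0.01, 0], [0.0241, 0, 0.03, 0], [0, 0, 0.03, 0], [0, 0, 0, 0], [0, 0, 0, 0], [0, 0, 0, 0]]]'
python3 - <<'E'
from h import *
need(hole(2,.098))
E
```

```text
clock: 27.4
position: [0.554, -0.0893, 0.1999]
ee_rot: [[-0.012, 1.0, -0.0], [1.0, 0.012, 0.0], [0.0, -0.0, -1.0]]
force: [0.4, -0.0, 0.2]
finger_gap: 0.0216
gripper_force: 19.9
clock: 28.4
position: [0.5456, 0.1614, 0.1317]
ee_rot: [[-0.011, 1.0, 0.003], [1.0, 0.011, 0.0], [0.0, 0.003, -1.0]]
force: [0.5, -0.0, -0.4]
finger_gap: 0.0217
gripper_force: 19.9
turn -0.0009 d [ 0.0004 -0.0008  0.0337] tilt [0.0002 0.0026] now [0.5456 0.1614 0.1317]
```

```bash
python3 shift.py '[[[0, 0, 0.014, 0], [0, 0, 0.01, 0], [0, 0, 0.008, 0], [0, 0, 0, 0], [0, 0, 0, 0]]]'
python3 shift.py '[[[0, 0, 0.006, 0], [0, 0, 0.005, 0], [0, 0, 0.003, 0], [0, 0, 0, 0], [0, 0, 0, 0]]]'
python3 - <<'E'
from h import *
need(hole(2,.0831))
E
```

```text
clock: 28.9
position: [0.5449, 0.1618, 0.0983]
ee_rot: [[-0.012, 1.0, 0.0], [1.0, 0.012, 0.0], [0.0, 0.0, -1.0]]
force: [0.5, 0.5, -0.7]
finger_gap: 0.0219
gripper_force: 19.9
clock: 29.4
position: [0.5447, 0.1619, 0.0839]
ee_rot: [[-0.012, 1.0, -0.0], [1.0, 0.012, -0.0], [-0.0, -0.0, -1.0]]
force: [-0.1, -0.5, -0.3]
finger_gap: 0.0218
gripper_force: 19.9
turn 0.0 d [-0.      0.0001  0.0008] tilt [-0.     -0.0001] now [0.5447 0.1619 0.0839]
```

```bash
python3 shift.py '[[[0, 0, 0.0008, 0], [0, 0, 0, 0], [0, 0, 0, 0], [0, 0, 0, 0], [0, 0, -0.02, 0], [0, 0, -0.04, 0], [0, 0, -0.04, 0], [0, 0, -0.02, 0], [0, 0, 0, 0], [0, 0, 0, 0]]]' 0.044
python3 - <<'E'
from h import *
t=look('t7')
need([.516,-.251,.2])
E
```

```text
clock: 30.4
position: [0.5444, 0.1618, 0.2023]
ee_rot: [[-0.012, 1.0, -0.001], [1.0, 0.012, -0.0], [-0.0, -0.001, -1.0]]
force: [0.5, 0.6, 0.0]
finger_gap: 0.0439
gripper_force: 0.0
blk [319.4 193.7] 24 [ 0.5159 -0.2519  0.055 ]
blk [321.3 219.2] 72 [ 0.4381 -0.2559  0.055 ]
turn 0.0 d [-0.4124 -0.0331  0.0017] tilt [-0.0002 -0.0023] now [0.5441 0.1618 0.2017]
```

```bash
python3 shift.py '[[[-0.046, -0.0037, 0, 0], [-0.046, -0.0037, 0, 0], [-0.046, -0.0037, 0, 0], [-0.046, -0.0037, 0, 0], [-0.046, -0.0037, 0, 0], [-0.046, -0.0037, 0, 0], [-0.046, -0.0037, 0, 0], [-0.046, -0.0037, 0, 0], [-0.044, -0.0035, 0, 0]]]'
python3 shift.py '[[[0, 0, 0, 0.15], [0, 0, 0, 0.15], [0, 0, 0, 0.15], [0, 0, 0, 0.15], [0, 0, 0, 0.15], [0, 0, 0, 0.15], [0, 0, 0, 0.15], [0, 0, 0, 0.15], [0, 0, 0, 0.15], [0, 0, 0, 0.15]]]'
python3 shift.py '[[[0, 0, 0.03, 0.07], [0, 0, 0.045, 0], [0, 0, 0.03, 0], [0, 0, 0, 0], [0, 0, 0, 0], [0, 0, 0, 0]]]'
python3 - <<'E'
from h import *
need([.516,-.251,.030],TH-np.pi/2)
E
```

```text
clock: 31.35
position: [0.5156, -0.2522, 0.2014]
ee_rot: [[-0.012, 1.0, -0.002], [1.0, 0.012, 0.002], [0.002, -0.002, -1.0]]
force: [1.2, 0.0, 0.1]
finger_gap: 0.0442
gripper_force: 0.0
clock: 32.35
position: [0.5161, -0.2502, 0.2013]
ee_rot: [[0.997, 0.076, -0.002], [0.077, -0.997, 0.002], [-0.002, -0.002, -1.0]]
force: [0.3, -0.6, -0.2]
finger_gap: 0.0443
gripper_force: 0.0
clock: 32.95
position: [0.5172, -0.251, 0.0997]
ee_rot: [[1.0, 0.013, 0.002], [0.013, -1.0, -0.002], [0.002, 0.002, -1.0]]
force: [-0.1, 0.0, 0.1]
finger_gap: 0.0442
gripper_force: 0.0
turn 0.0008 d [-0.0012 -0.      0.0697] tilt [0.0019 0.0016] now [ 0.5172 -0.251   0.0997]
```

```bash
python3 shift.py '[[[-0.001, 0, 0.03, 0], [0, 0, 0.025, 0], [0, 0, 0.014, 0], [0, 0, 0, 0], [0, 0, 0, 0], [0, 0, 0, 0]]]'
python3 shift.py '[[[0, 0, 0, 0], [0, 0, 0, 0], [0, 0, 0, 0], [0, 0, 0, 0], [0, 0, 0, 0], [0, 0, 0, 0]]]' 0.015 20
python3 shift.py '[[[0, 0, -0.03, 0], [0, 0, -0.04, 0], [0, 0, -0.04, 0], [0, 0, -0.04, 0], [0, 0, -0.02, 0], [0, 0, 0, -0.13], [0, 0, 0, -0.15], [0, 0, 0, -0.15], [0, 0, 0, -0.15], [0, 0, 0, -0.15]]]'
python3 shift.py '[[[0, 0, 0, -0.15], [0, 0, 0, -0.15], [0, 0, 0, -0.15], [0, 0, 0, -0.15], [0, 0, 0, -0.15], [0, 0, 0, -0.09], [0, 0, 0, 0]]]'
python3 - <<'E'
from h import *
need(hole(1,.2))
E
```

```text
clock: 33.55
position: [0.5162, -0.251, 0.0307]
ee_rot: [[1.0, 0.013, 0.002], [0.013, -1.0, -0.002], [0.002, 0.002, -1.0]]
force: [1.3, -0.1, 1.4]
finger_gap: 0.0441
gripper_force: 0.0
clock: 34.15
position: [0.5157, -0.2506, 0.0294]
ee_rot: [[1.0, 0.013, 0.0], [0.013, -1.0, -0.0], [0.0, 0.0, -1.0]]
force: [0.2, 0.9, 3.9]
finger_gap: 0.0225
gripper_force: 19.4
clock: 35.15
position: [0.5153, -0.2504, 0.1987]
ee_rot: [[0.732, 0.681, -0.001], [0.681, -0.732, 0.001], [-0.0, -0.001, -1.0]]
force: [-0.4, -0.2, -0.3]
finger_gap: 0.022
gripper_force: 19.4
clock: 35.85
position: [0.5154, -0.2504, 0.1987]
ee_rot: [[-0.013, 1.0, -0.001], [1.0, 0.013, 0.001], [0.001, -0.001, -1.0]]
force: [-0.5, -0.1, 0.0]
finger_gap: 0.0223
gripper_force: 19.4
turn 0.0007 d [ 0.4498  0.0344 -0.0013] tilt [ 0.0006 -0.0007] now [ 0.5154 -0.2504  0.1987]
```

```bash
python3 shift.py '[[[0.03, 0.002, 0, 0], [0.046, 0.0035, 0, 0], [0.046, 0.0035, 0, 0], [0.046, 0.0035, 0, 0], [0.046, 0.0035, 0, 0], [0.046, 0.0035, 0, 0], [0.046, 0.0035, 0, 0], [0.046, 0.0035, 0, 0], [0.046, 0.0035, 0, 0], [0.0438, 0.004, 0.01, 0]]]'
python3 shift.py '[[[0.008, 0, 0.03, 0], [0, 0, 0.03, 0], [0, 0, 0, 0], [0, 0, 0, 0], [0, 0, 0, 0]]]'
python3 - <<'E'
from h import *
need(hole(1,.098))
E
```

```text
clock: 36.85
position: [0.5444, 0.1938, 0.19]
ee_rot: [[-0.009, 1.0, 0.002], [1.0, 0.009, 0.0], [0.0, 0.002, -1.0]]
force: [0.3, -0.5, -1.9]
finger_gap: 0.0224
gripper_force: 19.4
clock: 37.35
position: [0.545, 0.1994, 0.1309]
ee_rot: [[-0.011, 1.0, 0.003], [1.0, 0.011, 0.0], [0.0, 0.003, -1.0]]
force: [0.6, 0.6, -0.7]
finger_gap: 0.0222
gripper_force: 19.4
turn -0.0014 d [ 0.0004 -0.0006  0.0329] tilt [0.0004 0.0027] now [0.545  0.1994 0.1309]
```

```bash
python3 shift.py '[[[0, 0, 0.014, 0], [0, 0, 0.01, 0], [0, 0, 0.008, 0], [0, 0, 0, 0], [0, 0, 0, 0]]]'
python3 shift.py '[[[0, 0, 0.006, 0], [0, 0, 0.005, 0], [0, 0, 0.003, 0], [0, 0, 0, 0], [0, 0, 0, 0]]]'
python3 - <<'E'
from h import *
need(hole(1,.0824))
E
```

```text
clock: 37.85
position: [0.547, 0.1994, 0.1009]
ee_rot: [[-0.011, 1.0, 0.009], [1.0, 0.011, 0.001], [0.001, 0.009, -1.0]]
force: [1.6, -1.2, 14.9]
finger_gap: 0.0218
gripper_force: 20.0
clock: 38.35
position: [0.5474, 0.1998, 0.0883]
ee_rot: [[-0.011, 1.0, 0.011], [1.0, 0.011, 0.001], [0.001, 0.011, -1.0]]
force: [-2.3, -1.4, 25.3]
finger_gap: 0.022
gripper_force: 19.6
turn -0.0007 d [ 0.0001 -0.0031  0.0059] tilt [0.0011 0.0106] now [0.5474 0.1998 0.0883]
```

Force reached 25 N here, so I'll back off and look.

```bash
python3 shift.py '[[[0, 0, -0.01, 0], [0, 0, -0.02, 0], [0, 0, -0.02, 0], [0, 0, 0, 0], [0, 0, 0, 0], [0, 0, 0, 0]]]'
python3 - <<'E'
from h import *
need(hole(1,.1324))
t=snap('top','t8');s=snap('side','s8')
B=cv2.resize(s[130:210,170:260,::-1],None,fx=6,fy=6,interpolation=cv2.INTER_CUBIC)
cv2.imwrite('pics/z8.png',B)
E
```

```text
clock: 38.95
position: [0.5436, 0.1995, 0.1321]
ee_rot: [[-0.012, 1.0, -0.002], [1.0, 0.012, -0.0], [-0.0, -0.002, -1.0]]
force: [-0.2, -1.2, -1.1]
finger_gap: 0.022
gripper_force: 19.8
turn -0.0003 d [ 0.0003  0.0007 -0.0003] tilt [-0.0002 -0.0018] now [0.5436 0.1995 0.1321]
```

View pics/z8.png

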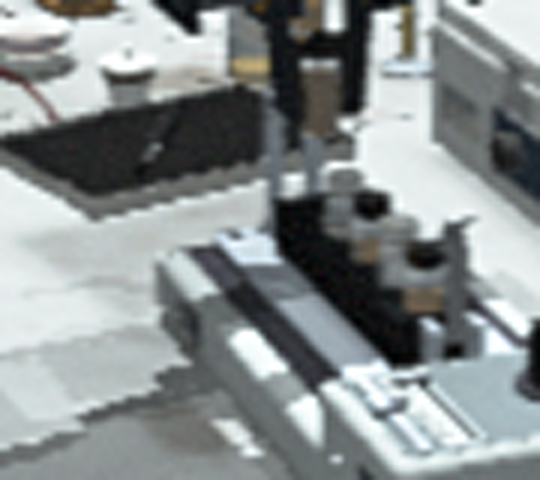

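Run:
```python
from h import *
p=arm.sense()['position']
for z in (.0297,.025,.02,.015,.01): print(z,(proj('side',p-[0,0,z])+[.2,1.4]).round(1))
s=cv2.imread('pics/s8.png')
t=cv2.imread('pics/t8.png')
print(cv2.cvtColor(s,cv2.COLOR_BGR2GRAY)[132:162,216:230])
A=cv2.resize(t[145:225,85:240],None,fx=5,fy=5,interpolation=cv2.INTER_CUBIC);cv2.imwrite('pics/z9.png',A)
```

```text
0.0297 [222.7 158.4]
0.025 [222.7 157.1]
0.02 [222.7 155.7]
0.015 [222.7 154.3]
0.01 [222.7 152.9]
[[ 15  24  25  28  55  82  81  96 188 244 214 113  29  20]
 [ 25  31  65  89  89  88  85  99 188 248 217 118  31  14]
 [ 19  28  82 110  93  92  84  91 181 250 219 116  30  20]
 [ 22  29  83 110 106  95  40  31  76 109  94  41  20  18]
 [ 23  20  37  69  76  41  15   9  20  26  25  17  18  22]
 [ 20  19  16  24  26  12  14  20  25  21  18  19  24  15]
 [ 19  22  28  22  16  15  11  14  14  22  18  17  23  18]
 [ 19  22  20  27  51  62  41  43  48  52  40  15  24  16]
 [ 16  28  19  43 141 181 144 139 165 165  98  28  22  13]
 [ 19  23  21  35 104 136 114 114 124 122  78  30  22  14]
 [ 12  19  26  22  55  78  79  76  79  81  68  30  20  19]
 [ 27  23  24  23  54  78  73  73  75  76  68  29  17  20]
 [ 20  19  19  24  49  69  80  79  78  70  56  28  20  19]
 [ 32  25  25  23  34  69  77  78  78  77  56  34  22  19]
 [ 27  18  18  26  33  63  81  80  79  78  63  33  15  23]
 [ 25  25  23  27  38  63  80  77  77  73  57  24  12  18]
 [ 56  25  18  22  37  66  79  82  77  74  62  35  29  52]
 [ 98  56  22  23  34  65  78  76  74  82 109 130 135 155]
 [107  79  40  28  53  71  78  76  76  84 165 235 227 183]
 [101  64  31  40  69  80  77  75  76  75 127 208 208 158]
 [101  63  35  42  96 121  99  79  86  82  67  93 141 208]
 [109  79  35  37  77 110 109  96  60  48  71  82  83 183]
 [107  75  36  43  74 107 112 106  90  99 110 110 109 189]
 [105  80  88 101  88 110 108 111 110 108 104 102 109 191]
 [110 108 116 113 109 103 107 108 119 128 120 115 132 208]
 [110 106 108 111 107 101 106 123 198 253 254 239 230 246]
 [108 112 112 126 133  99 109 167 202 169 140 133 129 162]
 [124 191 240 240 199 111 103 146 152 109 106 116 115 110]
 [119 180 223 222 182 111 108 142 150 112 108 107 104 113]
 [118 173 210 210 177 112 111 138 144 118 112 110 108 110]]
```

View pics/z9.png

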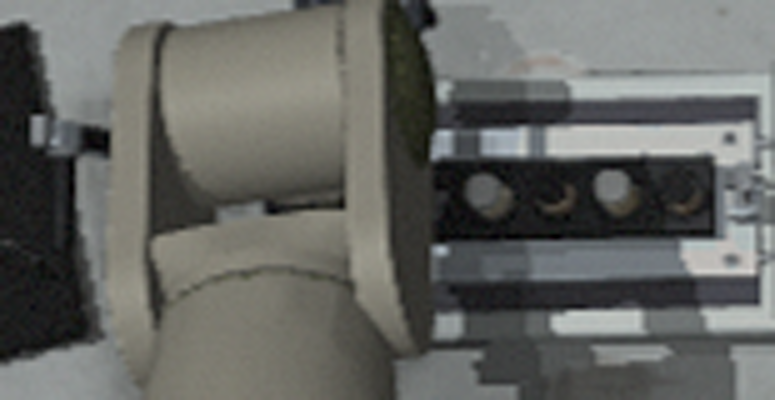

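The top crop shows four vials seated. The side view shows this vial has slid about 17 mm up in the grip, with its bottom at row 153 where 158 was expected, so it caught the rim. I'll set it down on the free bench in front of the shaker, centre it by gripping across both axes, and grasp it again.

```bash
python3 shift.py '[[[0, 0, -0.03, 0], [0, 0, -0.03, 0], [-0.03, -0.04, 0, 0], [-0.03, -0.04, 0, 0], [-0.03, -0.04, 0, 0], [-0.008, -0.025, 0.04, 0], [0, 0, 0.045, 0], [0, 0, 0.045, 0], [0, 0, 0, 0], [0, 0, 0, 0]]]'
python3 shift.py '[[[0, 0, 0.03, 0], [0, 0, 0.005, 0], [0, 0, 0, 0], [0, 0, 0, 0]]]'
python3 - <<'E'
from h import *
need([.4,.1,.012])
t=snap('top','t9');s=snap('side','s9')
p=arm.sense()['position']
u=(proj('side',p)).astype(int);print(u)
cv2.imwrite('pics/z10.png',cv2.resize(s[u[1]-50:u[1]+30,u[0]-50:u[0]+50,::-1],None,fx=6,fy=6,interpolation=cv2.INTER_CUBIC))
E
```

```text
clock: 40.05
position: [0.4005, 0.0999, 0.0638]
ee_rot: [[-0.012, 1.0, -0.001], [1.0, 0.012, 0.0], [0.0, -0.001, -1.0]]
force: [1.0, 0.8, -0.1]
finger_gap: 0.0222
gripper_force: 19.8
clock: 40.45
position: [0.4012, 0.1, 0.0297]
ee_rot: [[-0.012, 1.0, 0.002], [1.0, 0.012, -0.0], [-0.0, 0.002, -1.0]]
force: [-0.4, 0.6, 0.5]
finger_gap: 0.0222
gripper_force: 19.8
turn 0.0002 d [ 0.     -0.0012  0.0177] tilt [-0.0001  0.0024] now [0.4012 0.1    0.0297]
[190 194]
```

View pics/z10.png

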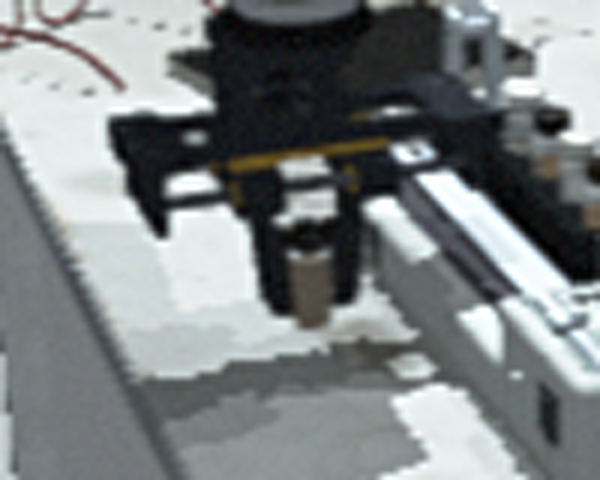

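The vial sticks out only about 8–10 mm below the fingertips, as expected. I'll lower it until it touches.

```bash
python3 shift.py '[[[0, 0, 0.009, 0], [0, 0, 0.004, 0], [0, 0, 0, 0], [0, 0, 0, 0], [0, 0, 0, 0]]]'
python3 shift.py '[[[0, 0, 0.002, 0], [0, 0, 0, 0], [0, 0, 0, 0]]]'
python3 shift.py '[[[0, 0, 0.002, 0], [0, 0, 0, 0], [0, 0, 0, 0]]]'
```

```text
clock: 41.05
position: [0.4004, 0.0999, 0.0152]
ee_rot: [[-0.012, 1.0, 0.0], [1.0, 0.012, 0.0], [0.0, 0.0, -1.0]]
force: [-0.4, -0.3, -0.2]
finger_gap: 0.0222
gripper_force: 19.8
clock: 41.35
position: [0.4003, 0.0999, 0.0131]
ee_rot: [[-0.012, 1.0, -0.0], [1.0, 0.012, 0.0], [0.0, -0.0, -1.0]]
force: [-0.6, 0.6, -1.7]
finger_gap: 0.022
gripper_force: 19.8
clock: 41.65
position: [0.4008, 0.1, 0.0115]
ee_rot: [[-0.012, 1.0, 0.001], [1.0, 0.012, 0.0], [0.0, 0.001, -1.0]]
force: [-0.5, 0.9, 5.5]
finger_gap: 0.022
gripper_force: 20.0
```

Contact. I'll release, rise to 30 mm, turn 90°, close to centre the vial, open, turn back and close.

```bash
python3 shift.py '[[[0, 0, 0, 0], [0, 0, 0, 0], [0, 0, 0, 0], [0, 0, -0.01, 0], [0, 0, -0.009, 0], [0, 0, 0, 0.15], [0, 0, 0, 0.15], [0, 0, 0, 0.15], [0, 0, 0, 0.15], [0, 0, 0, 0.15]]]' 0.044
python3 shift.py '[[[0, 0, 0, 0.15], [0, 0, 0, 0.15], [0, 0, 0, 0.15], [0, 0, 0, 0.15], [0, 0, 0, 0.15], [0, 0, 0, 0.07], [0, 0, 0, 0], [0, 0, 0, 0]]]'
python3 shift.py '[[[0, 0, 0, 0], [0, 0, 0, 0], [0, 0, 0, 0], [0, 0, 0, 0], [0, 0, 0, 0], [0, 0, 0, 0]]]' 0.015 10
python3 shift.py '[[[0, 0, 0, 0], [0, 0, 0, 0], [0, 0, 0, 0], [0, 0, 0, -0.15], [0, 0, 0, -0.15], [0, 0, 0, -0.15], [0, 0, 0, -0.15], [0, 0, 0, -0.15]]]' 0.044
python3 shift.py '[[[0, 0, 0, -0.15], [0, 0, 0, -0.15], [0, 0, 0, -0.15], [0, 0, 0, -0.15], [0, 0, 0, -0.15], [0, 0, 0, -0.07], [0, 0, 0, 0], [0, 0, 0, 0]]]'
python3 shift.py '[[[0, 0, 0, 0], [0, 0, 0, 0], [0, 0, 0, 0], [0, 0, 0, 0], [0, 0, 0, 0], [0, 0, 0, 0]]]' 0.015 20
python3 - <<'E'
from h import *
need(hole(1,.2))
E
```

```text
clock: 42.65
position: [0.4006, 0.0999, 0.031]
ee_rot: [[0.677, 0.736, 0.001], [0.736, -0.677, -0.0], [0.001, 0.001, -1.0]]
force: [0.8, 0.7, -0.9]
finger_gap: 0.0442
gripper_force: 0.0
clock: 43.45
position: [0.4005, 0.0999, 0.0307]
ee_rot: [[1.0, 0.015, 0.001], [0.015, -1.0, -0.0], [0.001, 0.0, -1.0]]
force: [0.3, -0.2, -0.5]
finger_gap: 0.0437
gripper_force: 0.0
clock: 44.05
position: [0.4003, 0.0999, 0.0302]
ee_rot: [[1.0, 0.013, 0.0], [0.013, -1.0, -0.0], [0.0, 0.0, -1.0]]
force: [0.3, 0.6, 0.6]
finger_gap: 0.022
gripper_force: 10.0
clock: 44.85
position: [0.4003, 0.0999, 0.0301]
ee_rot: [[0.719, 0.695, -0.0], [0.695, -0.719, -0.0], [-0.0, -0.0, -1.0]]
force: [-0.5, 0.1, 0.5]
finger_gap: 0.0437
gripper_force: 0.0
clock: 45.65
position: [0.4003, 0.0999, 0.0301]
ee_rot: [[-0.01, 1.0, 0.0], [1.0, 0.01, -0.0], [-0.0, 0.0, -1.0]]
force: [-0.4, -0.7, 0.0]
finger_gap: 0.0441
gripper_force: 0.0
clock: 46.25
position: [0.4003, 0.0999, 0.0301]
ee_rot: [[-0.012, 1.0, -0.0], [1.0, 0.012, 0.0], [0.0, -0.0, -1.0]]
force: [-0.8, -1.0, 0.2]
finger_gap: 0.0217
gripper_force: 20.0
turn -0.0001 d [ 0.0982  0.1452 -0.1699] tilt [ 0.     -0.0001] now [0.4003 0.0999 0.0301]
```

```bash
python3 shift.py '[[[0, 0, -0.03, 0], [0, 0, -0.04, 0], [0, 0, -0.04, 0], [0, 0.02, -0.04, 0], [0.025, 0.04, -0.02, 0], [0.035, 0.035, 0, 0], [0.035, 0.035, 0, 0], [0.0032, 0.0152, 0.02, 0], [0, 0, 0.03, 0], [0, 0, 0.025, 0]]]'
python3 shift.py '[[[0, 0, 0.005, 0], [0, 0, 0, 0], [0, 0, 0, 0], [0, 0, 0, 0]]]'
python3 - <<'E'
from h import *
need(hole(1,.108))
t=snap('top','t10');s=snap('side','s10')
print(cv2.cvtColor(s,cv2.COLOR_RGB2GRAY)[136:170,212:234])
E
```

```text
clock: 47.25
position: [0.5431, 0.1995, 0.1227]
ee_rot: [[-0.012, 1.0, -0.001], [1.0, 0.012, -0.0], [-0.0, -0.001, -1.0]]
force: [0.9, 0.2, -0.3]
finger_gap: 0.0215
gripper_force: 20.0
clock: 47.65
position: [0.5439, 0.1993, 0.1211]
ee_rot: [[-0.012, 1.0, 0.002], [1.0, 0.012, 0.0], [0.0, 0.002, -1.0]]
force: [0.8, 0.7, -1.1]
finger_gap: 0.0216
gripper_force: 20.0
turn -0.0 d [0.0005 0.0004 0.0131] tilt [0.0003 0.0024] now [0.5439 0.1993 0.1211]
[[ 64  43  20  19  24  27  46  70  78  88 102 151 212 229 200 109  23  16
   20  69 179 246]
 [135 126  47  23  19  23  28  75 105 153 208 220 228 236 208 112  33  13
   20  68 185 242]
 [116 120  95  34  17  20  63 162 222 225 230 230 216 173 120  40  14  24
   26  97 200 242]
 [134 142 111  37  18  14  43 126 208 240 238 237 212 117  37  10  22  19
   27  99 197 237]
 [165 165 132  32  19  23  13  52 143 224 239 239 230 157  35  10  23  18
   32 126 205 210]
 [165 165 130  37  20  26  14  23 106 203 242 243 247 202  59  12  22  19
   33 124 183 197]
 [115 117  94  26  18  26  19  39 138 223 250 247 250 207  59  11  17  21
   31 123 192 181]

[... 1811 characters left out ...]
5  64  75  87  96  99  86  57
   38  41  56  69]
 [200 191 150  72  48  61  70  53  32  25  20  30  82 122 127 123  97  43
   29  33  36  24]
 [199 191 155  85  18   9  13  12  10  15  11  27  76 102 112 112  91  38
   15  12  16   9]
 [196 187 154  88  17   6  16  11  10  13  17  32  71  95  96 100  87  49
   17   5  14  16]
 [198 180 135  87  21   8  12  18  11  14  14  49  87  95  96  96 104 109
   80  51  52  72]
 [189 154 107  79  17  13  18  18  18  17  12  39  69  87  88  91 116 144
  140 130 126 118]
 [185 121 106  79  23   5  14  15  17  18   6  40  81 106 110 104 114 123
  122 114 111 110]
 [222 217 186 102  21   3  19  17  17  13  20  20  38  59  79  82  92 117
  107  99  96  98]]
```

```bash
python3 shift.py '[[[0.0003, 0.0006, 0.008, 0], [0, 0, 0.006, 0], [0, 0, 0, 0], [0, 0, 0, 0], [0, 0, 0, 0]]]'
python3 shift.py '[[[0, 0, 0.004, 0], [0, 0, 0, 0], [0, 0, 0, 0]]]'
python3 - <<'E'
from h import *
need(hole(1,.0831))
E
```

```text
clock: 48.25
position: [0.545, 0.1991, 0.107]
ee_rot: [[-0.012, 1.0, 0.003], [1.0, 0.012, -0.001], [-0.001, 0.003, -1.0]]
force: [-0.7, -3.4, 12.8]
finger_gap: 0.0217
gripper_force: 20.0
clock: 48.55
position: [0.5456, 0.1987, 0.1046]
ee_rot: [[-0.012, 1.0, 0.005], [1.0, 0.012, -0.001], [-0.001, 0.005, -1.0]]
force: [-3.8, -7.3, 23.6]
finger_gap: 0.0217
gripper_force: 20.1
turn 0.0001 d [ 0.0011 -0.0012  0.0215] tilt [-0.0013  0.005 ] now [0.5456 0.1987 0.1046]
```

```bash
python3 shift.py '[[[0, 0, -0.006, 0], [0, 0, -0.006, 0], [-0.0015, -0.001, 0, 0], [0, 0, 0, 0], [0, 0, 0, 0]]]'
python3 - <<'E'
from h import *
need(hole(1,.108))
E
python3 shift.py '[[[0, 0, 0.005, 0], [0, 0, 0.005, 0], [0, 0, 0.002, 0], [0, 0, 0, 0], [0, 0, 0, 0]]]'
```

```text
clock: 49.05
position: [0.5427, 0.198, 0.1132]
ee_rot: [[-0.012, 1.0, -0.001], [1.0, 0.012, -0.0], [-0.0, -0.001, -1.0]]
force: [-0.1, 0.9, -1.8]
finger_gap: 0.0212
gripper_force: 20.0
turn -0.0 d [0.0018 0.0016 0.0052] tilt [-0.0001 -0.0009] now [0.5427 0.198  0.1132]
clock: 49.55
position: [0.5441, 0.1973, 0.1036]
ee_rot: [[-0.012, 1.0, 0.003], [1.0, 0.012, -0.001], [-0.001, 0.003, -1.0]]
force: [-2.5, -6.1, 18.3]
finger_gap: 0.0218
gripper_force: 20.2
```

```bash
python3 shift.py '[[[0, 0, -0.005, 0], [0, 0, -0.005, 0], [-0.002, 0, 0, 0], [0, 0, 0, 0], [0, 0, 0, 0]]]'
python3 shift.py '[[[0, 0, 0.005, 0], [0, 0, 0.005, 0], [0, 0, 0.002, 0], [0, 0, 0, 0], [0, 0, 0, 0]]]'
```

```text
clock: 50.05
position: [0.5428, 0.196, 0.1113]
ee_rot: [[-0.012, 1.0, -0.001], [1.0, 0.012, -0.0], [-0.0, -0.001, -1.0]]
force: [0.1, 0.7, -0.8]
finger_gap: 0.0221
gripper_force: 19.9
clock: 50.55
position: [0.543, 0.1959, 0.0994]
ee_rot: [[-0.012, 1.0, -0.0], [1.0, 0.012, -0.0], [-0.0, -0.0, -1.0]]
force: [2.9, -0.2, -2.8]
finger_gap: 0.022
gripper_force: 19.9
```

```bash
python3 shift.py '[[[0, 0.001, 0, 0], [0, 0, 0.005, 0], [0, 0, 0.004, 0], [0, 0, 0, 0], [0, 0, 0, 0]]]'
python3 shift.py '[[[0, 0, 0.004, 0], [0, 0, 0.002, 0], [0, 0, 0, 0], [0, 0, 0, 0]]]'
python3 - <<'E'
from h import *
s=snap('side','s11');p=arm.sense()['position']
for z in (.03,.02,-.02,-.03): print(z,(proj('side',p-[0,0,z])+[.2,1.4]).round(1))
print(cv2.cvtColor(s,cv2.COLOR_RGB2GRAY)[140:172,214:232])
E
```

```text
clock: 51.05
position: [0.5438, 0.196, 0.0905]
ee_rot: [[-0.012, 1.0, -0.001], [1.0, 0.012, -0.0], [-0.0, -0.001, -1.0]]
force: [-0.6, -0.4, -0.3]
finger_gap: 0.0215
gripper_force: 19.9
clock: 51.45
position: [0.544, 0.1961, 0.0846]
ee_rot: [[-0.012, 1.0, -0.0], [1.0, 0.012, 0.0], [0.0, -0.0, -1.0]]
force: [-0.4, -0.9, -0.4]
finger_gap: 0.0219
gripper_force: 19.9
0.03 [223.3 171.8]
0.02 [223.3 169.1]
-0.02 [223.2 158.1]
-0.03 [223.1 155.3]
[[ 64  57  57  49  37  46 140 228 254 254 237 168  83  29  19  31  64  65]
 [ 23  25  28  18  19  18  60 153 211 212 192 153 116  41  37  51  66  56]
 [ 41  23  23  23  22  21  19  45  68  71  64  54  49  44  46  48  56  59]
 [ 59  29  22  19  24  23  15  36  53  57  64  78  94  90  36  32  47  56]
 [ 53  34  25  25  29  15  28 106 174 200 224 247 252 205  57  13  27  29]
 [ 59  34  20  27  18  15  39 147 224 242 242 244 248 209  60   3  21  17]
 [ 44  24  25  27  22  29  38  80 139 207 239 239 244 206  58  11  16  39]
 [ 25  23  26  22  30  79 123 121 112 189 240 241 244 202  62  13  23  31]
 [ 36  22  23  23  31  88 130 111 110 191 245 238 219 15
[... 1044 characters left out ...]
103 102  87  59  30  35]
 [152  77  50  30  15  20  26  59  82  82 112 138 136 127  98  44  32  36]
 [154  86  17  13  13  23  49  72  82  87 103 120 123 122  92  34  18  19]
 [154  87  22  11   6  24  35  61  67  70  95 105 101  97  86  46  18   0]
 [132  86  28  16   8  11  15  18  27  50  86  98  95  95 109 111  78  50]
 [103  80  22  11  16  16  16   5  10  34  68  89  86  91 114 145 141 131]
 [105  74  19   7  18  16  14  11  11  39  82 106 109 105 109 125 123 114]
 [192 106  19  10  14  10  10  17  12  14  35  58  77  83  96 116 107  94]
 [245 196  59   3   1  19  16  18  21  19  15  19  31  33  63  90  91  88]
 [230 191  68  13  16  10  13  17  12  12  19  14  22  20  43  71  85  91]]
```

```bash
python3 shift.py '[[[0, 0, 0.0015, 0], [0, 0, 0, 0], [0, 0, 0, 0]]]'
python3 shift.py '[[[0, 0, 0, 0], [0, 0, 0, 0], [0, 0, 0, 0], [0, 0, -0.02, 0], [0, 0, -0.04, 0], [0, 0, -0.04, 0], [-0.045, 0, -0.02, 0], [-0.045, 0, 0, 0], [-0.045, 0, 0, 0], [-0.045, 0, 0, 0]]]' 0.044
python3 shift.py '[[[-0.045, 0.012, 0, 0], [-0.045, 0.012, 0, 0], [0, 0, 0, 0], [0, 0, 0, 0]]]'
python3 - <<'E'
from h import *
t=snap('top','t12');s=snap('side','s12')
need([.5726,-.064,.13])
A=cv2.resize(t[145:215,90:230,::-1],None,fx=5,fy=5,interpolation=cv2.INTER_CUBIC)
B=cv2.resize(s[140:190,195:265,::-1],None,fx=5,fy=5,interpolation=cv2.INTER_CUBIC)
C=cv2.resize(s[70:170,190:260,::-1],None,fx=2.5,fy=2.5,interpolation=cv2.INTER_CUBIC)
o=np.zeros((600,700,3),np.uint8);o[:350]=A;o[350:,:350]=B;o[350:,350:525]=C;cv2.imwrite('pics/z12.png',o)
E
```

```text
clock: 51.8
position: [0.544, 0.1961, 0.0831]
ee_rot: [[-0.012, 1.0, -0.0], [1.0, 0.012, -0.0], [-0.0, -0.0, -1.0]]
force: [-0.0, -0.2, -1.3]
finger_gap: 0.022
gripper_force: 19.9
clock: 52.8
position: [0.5459, 0.0144, 0.2035]
ee_rot: [[-0.012, 1.0, 0.001], [1.0, 0.012, -0.0], [-0.0, 0.001, -1.0]]
force: [0.5, -0.0, -0.9]
finger_gap: 0.044
gripper_force: 0.0
clock: 53.2
position: [0.5711, -0.0742, 0.2029]
ee_rot: [[-0.01, 1.0, -0.0], [1.0, 0.01, 0.0], [0.0, -0.0, -1.0]]
force: [0.5, 0.8, -0.1]
finger_gap: 0.044
gripper_force: 0.0
turn 0.001 d [0.0086 0.0016 0.0732] tilt [ 0.0003 -0.0001] now [ 0.5711 -0.0727  0.2032]
```

View pics/z12.png

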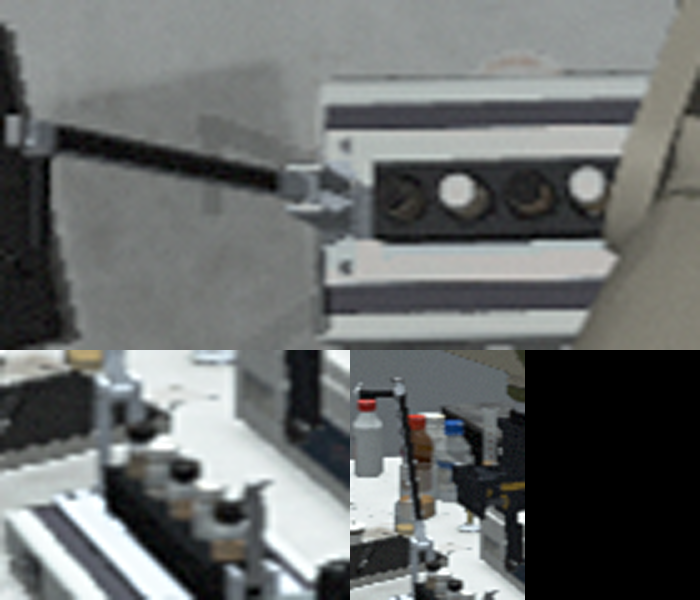

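Four caps show clearly in line in the top crop, and the side crop shows all the caps low. The bar stands open, with its tip near (99,172) in the top view and near (209,85) in the side view. The handle points to the front. Next I'll work out the bar angle.

```bash
cat >> h.py <<'E'
def bar(R,q,x=0): return sh(x,.122-R*np.cos(q),.121+R*np.sin(q))
E
python3 - <<'E'
from h import *
for q in np.arange(1.7,2.41,.1):
    print(round(q,2),'tip',proj('top',bar(.228,q)).round(1),(proj('side',bar(.228,q))+[.2,1.4]).round(1),'grip',bar(.212,q,-.038).round(3),'hend',proj('top',bar(.212,q,-.057)).round(1),(proj('side',bar(.212,q,-.057))+[.2,1.4]).round(1))
s=cv2.imread('pics/s12.png')[...,::-1]
r=s[140:190,195:265].astype(int)
for c,a,wh in blobs(r.max(2)<45,np.array([195,140]),6): print(c.round(1),a,wh)
for i in(1,3,5): print(proj('side',hole(i,.106))+[.2,1.4])
E
```

```text
1.7 tip [113.7 169. ] [214.2  81.5] grip [0.505 0.273 0.331] hend [116.3 193.6] [198.   87.5]
1.8 tip [105.  169.5] [212.   81.6] grip [0.505 0.294 0.327] hend [108.2 193.9] [196.1  87.5]
1.9 tip [ 96.9 170.1] [209.9  82.3] grip [0.505 0.314 0.322] hend [100.7 194.3] [194.4  88.2]
2.0 tip [ 89.6 170.9] [207.9  83.8] grip [0.505 0.334 0.314] hend [ 93.9 194.9] [192.8  89.5]
2.1 tip [ 83.1 171.8] [206.1  85.8] grip [0.505 0.352 0.304] hend [ 87.9 195.5] [191.3  91.3]
2.2 tip [ 77.6 172.8] [204.5  88.4] grip [0.504 0.37  0.292] hend [ 82.7 196.1] [189.9  93.7]
2.3 tip [ 73.  173.9] [203.1  91.5] grip [0.504 0.387 0.279] hend [ 78.5 196.9] [188.8  96.6]
2.4 tip [ 69.5 175. ] [201.8  95.1] grip [0.504 0.402 0.264] hend [ 75.1 197.6] [187.7  99.9]
[255.2 147.7] 103 [ 8 18]
[204. 152.] 204 [18 15]
[218.5 152.5] 8 [2 4]
[222.8 156.4] 9 [5 2]
[227.8 177.1] 249 [24 26]
[231.2 164.4] 9 [5 2]
[240.2 172.3] 18 [6 4]
[261.5 186.6] 36 [7 7]
[245.  188.2] 6 [3 3]
[222.88105311 157.3582836 ]
[231.11827911 164.78278713]
[240.14882896 172.92234153]
```

```bash
python3 shift.py '[[[0, 0, -0.03, -0.15], [0, 0, -0.03, -0.15], [0, 0, -0.03, -0.15], [0, 0, -0.03, -0.15], [0, 0, -0.03, -0.15], [0, 0, -0.03, -0.15], [0, 0, 0, -0.15], [0, 0, 0, -0.15], [0, 0, 0, -0.15], [0, 0, 0, -0.15]]]' 0.05
python3 - <<'E'
from h import *
t=cv2.imread('pics/t12.png')
g=cv2.cvtColor(t,cv2.COLOR_BGR2GRAY)
print(g[164:180,88:112])
need(bar(.212,1.88,-.042)+[0,0,.055],TH+np.pi/2)
E
```

```text
clock: 54.3
position: [0.5711, -0.0721, 0.3834]
ee_rot: [[-0.999, 0.05, 0.0], [0.05, 0.999, 0.0], [-0.0, 0.0, -1.0]]
force: [-0.3, -0.3, -1.0]
finger_gap: 0.0501
gripper_force: 0.0
[[ 26  25  25  28  22  48  80 130 146 144 144 142 141 135 134 133 137 132
  127 125 121 120 119 115]
 [ 27  23  26  26  23  44  61 126 148 144 142 140 137 132 125 126 131 122
  112 114 115 120 122 112]
 [ 26  27  29  22  12  34  50  80 128 138 140 136 134 126 120 121 126 121
  116 113 116 118 120 115]
 [ 29  24  26  21  11  28  52  65 120 143 138 138 130 120 123 124 122 122
  117 122 117 118 116 115]
 [ 25  30  25 102 135 117  74  64 112 136 138 135 128 128 119 120 122 122
  124 123 123 121 119 120]
 [ 28  26  17 104 141 123  78  78 116 111  97 103 113 113 118 125 127 125
  121 122 120 122 120 121]
 [ 26  24  16 104 139 118  73  80 104  94  83  86  79  55  47  59  63  92
  104 114 125 126 124 124]
 [ 30  23  24 105 139 117  73  78 110 102  86  87  74  38   3  23  21  35
   41  48  57  75  95 107]
 [ 28  22  22 105 136 117  73 102 122 103  84  87  72  38  19  13  19  15
   22  10  15  29  40  41]
 [ 25  28  30  92 120 104  67 137 145 102  87  91  74  39  14   9  15  18
   14  18  21  24  11   5]
 [ 28  23  24  44  54  49  54  81  99  99  94  86  64  34  14  14  14   8
   26  12  12  16  17  14]
 [ 30  28  24  25  25  21  59  90  95  97  92  81  62  52  61  59  58  45
   28  23  16  17  20  14]
 [ 21  28  31  29  24  25  30  47  49  46  43  31  66 106 109  98  94  78
   67  63  59  57  49  25]
 [ 20  26  20  30  20  31  22  17  30  37  30   6 103 130 120 119 118 123
  125 112 107  98  78  74]
 [ 29  32  31  25  31  26  23  25  40  38  17  10 109 131 121 118 121 124
  123 122 119 117 118 113]
 [ 24  26  28  29  27  25  19  20  38  41  23  15 108 131 121 114 120 119
  121 121 118 118 120 118]]
turn -0.0625 d [0.0654 0.3827 0.0054] tilt [-0.0001  0.0001] now [ 0.5711 -0.0721  0.3834]
```

```bash
python3 shift.py '[[[0, 0, 0, -0.0625], [0.008, 0.049, 0, 0], [0.008, 0.049, 0, 0], [0.008, 0.049, 0, 0], [0.008, 0.049, 0, 0], [0.008, 0.049, 0, 0], [0.008, 0.049, 0, 0], [0.008, 0.049, 0, 0], [0.0094, 0.049, 0, 0], [0, 0.0057, 0, 0]]]'
python3 shift.py '[[[0, 0, 0, 0], [0, 0, 0, 0], [0, 0, 0, 0]]]'
python3 - <<'E'
from h import *
need(bar(.212,1.955,-.042)-[0,0,.019],TH+np.pi/2)
t=snap('top','t13');s=snap('side','s13');print(arm.sense()['q'])
cv2.imwrite('pics/z13.png',cv2.resize(s[20:150,150:260,::-1],None,fx=4.5,fy=4.5,interpolation=cv2.INTER_CUBIC))
E
```

```text
clock: 55.3
position: [0.5014, 0.3293, 0.383]
ee_rot: [[-1.0, -0.011, -0.001], [-0.011, 1.0, 0.001], [0.001, 0.001, -1.0]]
force: [-0.2, -0.8, -0.1]
finger_gap: 0.0498
gripper_force: 0.0
clock: 55.6
position: [0.5046, 0.3227, 0.3834]
ee_rot: [[-1.0, -0.002, 0.0], [-0.002, 1.0, -0.0], [-0.0, -0.0, -1.0]]
force: [-0.1, 0.1, 0.0]
finger_gap: 0.0499
gripper_force: 0.0
turn -0.0097 d [0.0037 0.0021 0.0849] tilt [-0.0003 -0.0001] now [0.5046 0.3227 0.3834]
[ 3.73601853e-01  4.46847237e-01  9.40415497e-01 -7.73322461e-05
  1.75403343e+00 -1.19930082e+00]
```

View pics/z13.png

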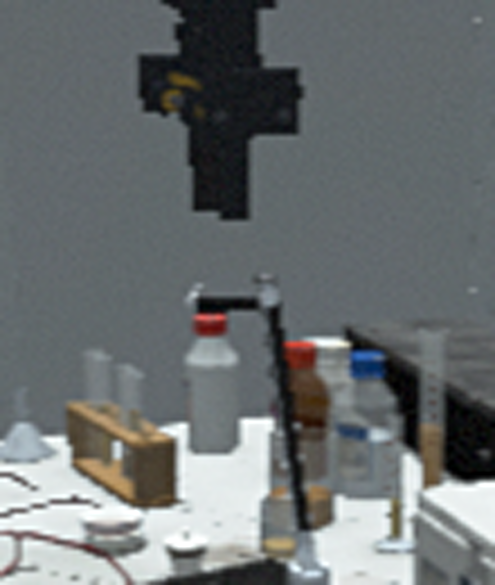

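The fingers are right above the black handle, which spans (193–205, 86) in the side view. I'll descend and grip it.

```bash
python3 shift.py '[[[0.0037, 0.002, 0.02, -0.0097], [0, 0, 0.025, 0], [0, 0, 0.02, 0], [0, 0, 0.015, 0], [0, 0, 0.005, 0], [0, 0, 0, 0], [0, 0, 0, 0]]]'
python3 shift.py '[[[0, 0, 0, 0], [0, 0, 0, 0], [0, 0, 0, 0], [0, 0, 0, 0], [0, 0, 0, 0], [0, 0, 0, 0], [0, 0, 0, 0]]]' 0.005 15
python3 - <<'E'
from h import *
s=arm.sense();p=s['position']+[0,0,.019];d=p-O;c,k=np.cos(TH),np.sin(TH)
y=-k*d[0]+c*d[1];x=c*d[0]+k*d[1];print('shaker',x,y,d[2],'R',np.hypot(.122-y,d[2]-.121),'q',np.arctan2(d[2]-.121,.122-y))
E
```

```text
clock: 56.4
position: [0.501, 0.3256, 0.2992]
ee_rot: [[-1.0, -0.013, 0.001], [-0.013, 1.0, 0.001], [-0.001, 0.001, -1.0]]
force: [0.6, -0.3, 0.3]
finger_gap: 0.0501
gripper_force: 0.0
clock: 57.1
position: [0.5006, 0.3258, 0.2981]
ee_rot: [[-1.0, -0.013, -0.0], [-0.013, 1.0, -0.0], [0.0, -0.0, -1.0]]
force: [-0.1, -1.6, -0.9]
finger_gap: 0.0109
gripper_force: 15.0
shaker -0.0422010438659213 0.20246000368621517 0.317091505297908 R 0.21195681315585319 q 1.9601663292985276
```

Run:
```python
import numpy as np
q=np.arange(1.96,.05,-.1);y=-.212*np.cos(q);z=.212*np.sin(q)
print([f'{a:.2f}' for a in q]);r=[[0,round(a,4),round(-b,4),0] for a,b in zip(np.diff(y),np.diff(z))]
print(r[:10]);print(r[10:])
```

```text
['1.96', '1.86', '1.76', '1.66', '1.56', '1.46', '1.36', '1.26', '1.16', '1.06', '0.96', '0.86', '0.76', '0.66', '0.56', '0.46', '0.36', '0.26', '0.16', '0.06']
[[0, np.float64(-0.02), np.float64(-0.0071), 0], [0, np.float64(-0.0206), np.float64(-0.005), 0], [0, np.float64(-0.021), np.float64(-0.0029), 0], [0, np.float64(-0.0212), np.float64(-0.0008), 0], [0, np.float64(-0.0212), np.float64(0.0013), 0], [0, np.float64(-0.0209), np.float64(0.0034), 0], [0, np.float64(-0.0205), np.float64(0.0055), 0], [0, np.float64(-0.0198), np.float64(0.0075), 0], [0, np.float64(-0.019), np.float64(0.0094), 0], [0, np.float64(-0.0179), np.float64(0.0113), 0]]
[[0, np.float64(-0.0167), np.float64(0.013), 0], [0, np.float64(-0.0153), np.float64(0.0146), 0], [0, np.float64(-0.0138), np.float64(0.0161), 0], [0, np.float64(-0.0121), np.float64(0.0174), 0], [0, np.float64(-0.0103), np.float64(0.0185), 0], [0, np.float64(-0.0084), np.float64(0.0194), 0], [0, np.float64(-0.0065), np.float64(0.0202), 0], [0, np.float64(-0.0044), np.float64(0.0207), 0], [0, np.float64(-0.0023), np.float64(0.0211), 0]]
```

```bash
python3 shift.py '[[[0, -0.01, -0.0038, 0], [0, -0.01, -0.0033, 0], [0, -0.0206, -0.005, 0], [0, -0.021, -0.0029, 0], [0, -0.0212, -0.0008, 0], [0, 0, 0, 0]]]' - 30
python3 - <<'E'
from h import *
s=arm.sense();p=s['position']+[0,0,.019];d=p-O;c,k=np.cos(TH),np.sin(TH)
y=-k*d[0]+c*d[1];x=c*d[0]+k*d[1];print('shaker',x,y,d[2],'R',np.hypot(.122-y,d[2]-.121),'q',np.arctan2(d[2]-.121,.122-y))
E
```

```text
clock: 57.7
position: [0.5018, 0.2407, 0.3138]
ee_rot: [[-1.0, -0.011, -0.001], [-0.011, 1.0, -0.001], [0.001, -0.001, -1.0]]
force: [0.8, 0.9, -5.2]
finger_gap: 0.0103
gripper_force: 30.0
shaker -0.04208203529274324 0.11741504599974525 0.33279890959427294 R 0.21184853057906128 q 1.5491520321800134
```

```bash
python3 shift.py '[[[0, -0.0212, 0.0013, 0], [0, -0.0209, 0.0034, 0], [0, -0.0205, 0.0055, 0], [0, -0.0198, 0.0075, 0], [0, -0.019, 0.0094, 0], [0, -0.0179, 0.0113, 0], [0, -0.0167, 0.013, 0], [0, -0.0153, 0.0146, 0], [0, -0.0138, 0.0161, 0], [0, -0.0121, 0.0174, 0]]]'
python3 shift.py '[[[0, -0.0103, 0.0185, 0], [0, -0.0084, 0.0194, 0], [0, -0.0065, 0.0202, 0], [0, 0, 0, 0], [0, 0, 0, 0]]]'
python3 - <<'E'
from h import *
s=arm.sense();p=s['position']+[0,0,.019];d=p-O;c,k=np.cos(TH),np.sin(TH)
y=-k*d[0]+c*d[1];x=c*d[0]+k*d[1];print('shaker',x,y,d[2],'R',np.hypot(.122-y,d[2]-.121),'q',np.arctan2(d[2]-.121,.122-y))
E
```

```text
clock: 58.7
position: [0.5045, 0.0656, 0.2145]
ee_rot: [[-1.0, -0.013, 0.001], [-0.013, 1.0, 0.0], [-0.001, 0.0, -1.0]]
force: [1.5, 3.6, -1.9]
finger_gap: 0.009
gripper_force: 29.8
clock: 59.2
position: [0.505, 0.0389, 0.1568]
ee_rot: [[-1.0, -0.013, 0.0], [-0.013, 1.0, -0.004], [-0.0, -0.004, -1.0]]
force: [-1.3, -12.0, 2.9]
finger_gap: 0.0084
gripper_force: 30.3
shaker -0.04131677439520493 -0.084402414548325 0.1758084708389756 R 0.2135554382521912 q 0.25955192097996566
```

```bash
python3 shift.py '[[[0, -0.0044, 0.0207, 0], [0, -0.002, 0.014, 0], [0, 0, 0, 0], [0, 0, 0, 0]]]'
python3 - <<'E'
from h import *
s=arm.sense();p=s['position']+[0,0,.019];d=p-O;c,k=np.cos(TH),np.sin(TH)
y=-k*d[0]+c*d[1];x=c*d[0]+k*d[1];print('shaker',x,y,d[2],'R',np.hypot(.122-y,d[2]-.121),'q',np.arctan2(d[2]-.121,.122-y))
S=snap('side','s14');T=snap('top','t14')
for q in(0,.1,.2,.26): print(q,proj('side',bar(.228,q))+[.2,1.4])
cv2.imwrite('pics/z14.png',cv2.resize(S[130:210,190:290,::-1],None,fx=6,fy=6,interpolation=cv2.INTER_CUBIC))
E
```

```text
clock: 59.6
position: [0.5051, 0.0315, 0.1221]
ee_rot: [[-1.0, -0.013, 0.0], [-0.013, 1.0, -0.005], [-0.0, -0.005, -1.0]]
force: [-2.6, -18.5, 1.6]
finger_gap: 0.008
gripper_force: 30.2
shaker -0.04128345165485546 -0.09181812955414823 0.14113694659092593 R 0.2147642641224101 q 0.0939009555125
0 [244.01187433 171.77092033]
0.1 [243.94607064 164.60338633]
0.2 [243.58044079 157.17143436]
0.26 [243.21724689 152.62925028]
```

View pics/z14.png

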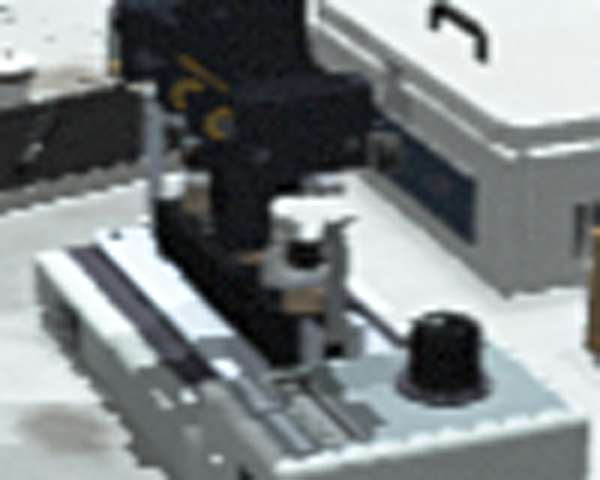

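```bash
python3 shift.py '[[[0, -0.002, 0.005, 0], [0, 0, 0.005, 0], [0, 0, 0, 0], [0, 0, 0, 0]]]' - 45
python3 shift.py '[[[0, 0, 0.004, 0], [0, 0, 0.004, 0], [0, 0, 0, 0], [0, 0, 0, 0]]]'
python3 - <<'E'
from h import *
S=snap('side','s15')
cv2.imwrite('pics/z15.png',cv2.resize(S[130:210,190:290,::-1],None,fx=6,fy=6,interpolation=cv2.INTER_CUBIC))
E
```

```text
clock: 60.1
position: [0.5051, 0.0304, 0.1123]
ee_rot: [[-1.0, -0.013, 0.001], [-0.013, 1.0, -0.004], [-0.001, -0.004, -1.0]]
force: [-2.1, -15.2, 1.7]
finger_gap: 0.0075
gripper_force: 45.7
clock: 60.5
position: [0.5051, 0.0299, 0.1044]
ee_rot: [[-1.0, -0.014, 0.001], [-0.014, 1.0, -0.005], [-0.001, -0.005, -1.0]]
force: [-2.9, -18.0, 2.0]
finger_gap: 0.0074
gripper_force: 45.6
```

Run:
```python
import cv2
for n in('s12','s14','s15'):
    g=cv2.imread(f'pics/{n}.png',0); print(n);print(g[158:182,232:252])
```

```text
s12
[[237 237 236 235 234 235 235 231 231 228 224 219 215 205 198 182 146 116
  111 108]
 [240 239 235 235 235 234 234 233 233 232 228 227 223 216 206 203 201 172
  121 113]
 [245 240 237 236 234 235 235 235 234 234 234 232 230 227 220 213 206 203
  170 119]
 [180 203 227 239 236 235 236 236 236 236 235 234 234 231 227 223 211 204
  198 172]
 [ 65  75 124 208 238 235 233 234 236 235 235 234 235 233 230 227 222 214
  206 199]
 [ 65  45  78 186 240 237 235 236 236 237 235 235 235 233 234 231 228 224
  218 206]
 [ 18  11  62 179 240 236 232 234 235 234 235 234 237 238 236 237 234 231
  226 219]
 [  5  30  95 197 238 236 231 232 236 235 235 236 238 242 241 240 236 233
  230 225]
 [ 58 106 203 252 249 245 240 237 236 235 236 225 203 213 189 146 144 187
  228 226]
 [131 128 164 226 248 246 232 197 204 236 240 208 117  92  85 119 199 233
  234 231]
 [113 112 117 130 137 129 118 138 206 245 236 172  79  67  97 184 239 237
  232 231]
 [100 100 110 116 115 106 102 134 205 239 204 139  75  70  75 149 224 236
  231 231]
 [ 86 105 121 105  99  88  65  57  79  92  75  66  70  77  76 143 222 238
  
[... 4334 characters left out ...]
 197 244
  239 237]
 [ 24  19  29  89 135 124  92  52  38  34  64 146 165  87  73 101 198 243
  239 236]
 [ 22  19  31  92 134 143 152 149 134 123 129 152 138  81  72 107 199 241
  235 234]
 [ 27  24  30  84 124 130 141 147 141 127 123 115  95  76  75 110 215 251
  239 233]
 [ 24  28  49  77 105 112 112 109 108 104 104 101  87  78  78 110 216 254
  248 238]
 [ 14  31  32  27  43  74  89  88  88  96 107 114  97  80  76  86 180 250
  253 247]
 [ 25  22  27  23  27  59  89  88  90  86  86  81  78  81  79  77 106 187
  248 253]
 [ 14  23  23  25  34  72  91  89  92  92  85  74  66  83  77  70  58  88
  161 237]
 [ 17  12  22  22  24  60  86  98  95  94  88  74  71  84  79  74  59  47
   78 157]]
```

```bash
python3 shift.py '[[[0, 0, 0, 0], [0, 0, 0, 0], [0, 0, -0.008, 0], [0, 0, -0.007, 0], [0, 0, 0, 0], [0, 0, 0, 0]]]' 0.035
python3 shift.py '[[[0, 0, 0, 0], [0, 0, 0, 0], [0, 0, 0, 0], [0, 0, 0, 0], [0, 0, 0, 0], [0, 0, 0, 0]]]' 0.003 30
python3 - <<'E'
from h import *
S=snap('side','s16');g=cv2.cvtColor(S,cv2.COLOR_RGB2GRAY);print(g[158:176,236:250])
E
```

```text
clock: 61.15
position: [0.5047, 0.0323, 0.119]
ee_rot: [[-1.0, -0.014, 0.001], [-0.014, 1.0, -0.0], [-0.001, -0.0, -1.0]]
force: [0.4, -0.4, 0.5]
finger_gap: 0.0349
gripper_force: 0.0
clock: 61.75
position: [0.5046, 0.03, 0.1187]
ee_rot: [[-1.0, -0.014, -0.001], [-0.014, 1.0, -0.004], [0.001, -0.004, -1.0]]
force: [-2.3, -14.8, 0.9]
finger_gap: 0.0112
gripper_force: 30.0
[[ 26  22  24  14  18  21  21  18  15  13  18  18  12  16]
 [ 19  18  19  10  14  12  10  27  34  33  41  55  65  71]
 [ 35  36  35  44  63  80  93 124 141 137 152 190 209 207]
 [ 94 135 146 176 226 253 250 248 247 241 236 228 218 207]
 [ 94 165 229 248 244 242 236 231 238 237 234 229 225 214]
 [ 85 116 146 174 211 242 236 234 235 237 237 233 228 223]
 [ 65  54  57  64 108 175 231 241 244 242 239 236 234 230]
 [ 30  20  18  17  62 108 132 147 162 185 221 236 237 233]
 [ 12  18   6  14  50  84  94 127 163 170 182 195 201 205]
 [ 18  16  18  34  65  97  97  86  91  88  87 128 165 201]
 [ 67  65  78 118 165 196 188 114  75  73  81 173 239 236]
 [109 116 108 131 190 230 220 168  86  74  73 135 215 237]
 [ 97  89  52  43  65  84  80  73  72  80  77 107 196 239]
 [124  88  35   9   4  11  22  59  86  79  78 101 194 242]
 [110  78  23  20  24  19  20  56  81  79  76 102 196 243]
 [123  93  33  19   6  10  20  67  90  77  77 105 197 244]
 [133 123  90  52  38  34  62 149 165  87  74 105 197 243]
 [132 145 154 149 137 124 128 151 138  82  73 107 198 241]]
```

```bash
python3 shift.py '[[[0, -0.003, 0.003, 0], [0, 0, 0.003, 0], [0, 0, 0, 0], [0, 0, 0, 0]]]' - 50
python3 shift.py '[[[0, 0, 0.003, 0], [0, 0, 0.003, 0], [0, 0, 0, 0], [0, 0, 0, 0]]]'
python3 shift.py '[[[0, 0, 0.003, 0], [0, 0, 0.002, 0], [0, 0, 0, 0], [0, 0, 0, 0]]]'
```

```text
clock: 62.2
position: [0.5046, 0.0295, 0.1125]
ee_rot: [[-1.0, -0.013, -0.0], [-0.013, 1.0, 0.001], [0.0, 0.001, -1.0]]
force: [0.5, 2.4, -0.3]
finger_gap: 0.0104
gripper_force: 50.0
clock: 62.6
position: [0.5046, 0.0294, 0.1066]
ee_rot: [[-1.0, -0.013, 0.0], [-0.013, 1.0, 0.0], [-0.0, 0.0, -1.0]]
force: [-0.4, 3.4, 2.9]
finger_gap: 0.0102
gripper_force: 50.0
clock: 63.0
position: [0.5053, 0.0293, 0.1044]
ee_rot: [[-1.0, -0.014, 0.003], [-0.014, 1.0, -0.001], [-0.003, -0.001, -1.0]]
force: [-11.5, 5.6, 30.1]
finger_gap: 0.0102
gripper_force: 51.1
```

```bash
python3 shift.py '[[[0, 0, -0.002, 0], [0, 0, 0, 0], [0, 0, 0, 0]]]'
python3 - <<'E'
from h import *
S=snap('side','s17');g=cv2.cvtColor(S,cv2.COLOR_RGB2GRAY);print(g[160:182,234:252])
E
```

```text
clock: 63.3
position: [0.505, 0.0294, 0.1048]
ee_rot: [[-1.0, -0.014, 0.002], [-0.014, 1.0, -0.0], [-0.002, -0.0, -1.0]]
force: [-4.9, 4.4, 15.1]
finger_gap: 0.0102
gripper_force: 51.0
[[ 19  23  27  21  23  25  27  26  25  26  25  26  25  35  49  45  32  31]
 [ 49  34  22  24  29  20  28  25  29  23  26  26  23  26  36  30  27  25]
 [ 48  34  21  20  23  26  28  26  29  27  20  23  22  16  22  19  12  27]
 [ 33  18  24  22  26  31  16  19  19  17  21   9  15  13  15  24  29  56]
 [ 23  31  25  23  17  14   9  11  28  39  37  46  71  79  93 118 138 174]
 [ 22  15  23  25  36  67  78  88 121 144 143 177 228 253 249 244 237 230]
 [ 25  35  56  72 135 214 250 247 248 233 203 213 191 151 150 196 231 231]
 [ 19  36  54  83 113 142 191 231 245 212 121  94  86 120 200 234 236 232]
 [ 25  32  45  48  43  50  94 134 176 167  83  66  98 186 240 238 233 231]
 [ 28  23  28  22  14  20  61 103 114  97  74  73  81 149 222 236 232 233]
 [ 27  25  15  17   9  18  58  89  97  86  80  77  78 142 223 239 235 233]
 [ 28  22  20  15  10  20  64  92  98  83  85  79  77 109 198 241 237 236]
 [ 21  36  55  58  19  29  41  45  57  71  72  80  74 103 195 241 238 237]
 [ 28  69 110  97  34  13   8   5  19  41  65  78  75 104 199 244 239 237]
 [ 27  75 122 125  93  53  40  31  57 116 132  85  71 103 196 243 239 237]
 [ 21  72 123 143 151 148 137 127 132 137 115  81  76 109 200 241 235 234]
 [ 26  69 112 132 143 149 141 129 125 113  93  77  77 136 232 250 239 233]
 [ 36  74 103 115 116 110 104 104 108 100  87  78  80 139 235 254 248 238]
 [ 21  25  40  68  89  89  91  93 109 108  95  85  75  96 181 250 253 249]
 [ 30  20  32  61  88  87  88  90  86  85  80  78  80  79 104 190 249 253]
 [ 36  27  31  73  91  92  92  89  90  73  66  80  82  65  53  88 164 238]
 [ 14  13  32  62  84  95  98  96  88  73  74  82  82  72  62  50  78 155]]
```

```bash
python3 shift.py '[[[0, 0, 0, 0], [0, 0, 0, 0], [0, 0, 0, 0], [0, 0, -0.02, 0], [0, 0, -0.04, 0], [0, 0, -0.04, 0], [0, 0, 0, 0], [0, 0, 0, 0]]]' 0.035
python3 - <<'E'
from h import *
S=snap('side','s18');g=cv2.cvtColor(S,cv2.COLOR_RGB2GRAY);print(g[162:178,230:252])
for q in(0,.07): print((proj('side',bar(.228,q))+[.2,1.4]).round(1),(proj('side',bar(.212,q,-.057))+[.2,1.4]).round(1))
need([.5726,-.064,.13],TH+np.pi/2)
E
```

```text
clock: 64.15
position: [0.5047, 0.029, 0.2036]
ee_rot: [[-1.0, -0.013, 0.001], [-0.013, 1.0, -0.0], [-0.001, -0.0, -1.0]]
force: [-0.3, -1.1, -0.7]
finger_gap: 0.0351
gripper_force: 0.0
[[ 37  73 106 147 212 237 234 232 230 228 236 237 236 236 235 234 229 230
  224 215 205 200]
 [ 19  39  73 103 136 201 236 235 234 236 236 236 235 234 235 235 234 231
  229 223 216 207]
 [  7   8  34  60  89 130 196 237 234 232 228 232 234 236 237 238 237 237
  233 231 225 219]
 [ 18   4   6  23  54  88 119 188 231 234 232 232 234 237 239 241 241 240
  237 233 229 225]
 [ 77  51  54  64  59  70  89 115 180 236 241 233 235 224 204 215 190 148
  144 187 227 228]
 [142 139 140 125 103  85  69  81 112 149 195 228 239 205 116  92  83 120
  201 234 234 231]
 [131 120 121 111  83  65  53  32  43  59 131 215 236 172  83  66  97 186
  240 239 233 230]
 [ 57  49  40  41  36  23  25  23  21  25  82 142 156 120  77  72  78 150
  223 236 233 232]
 [ 22  23  14   8  14  10  14  18  12  16  58  95  99  88  79  76  78 145
  225 239 234 233]
 [ 12   4  11  19  13  20  21  21   7  29  64  92  96  85  83  82  73 109
  198 241 239 236]
 [ 15  16  22  36  58  70  69  56  23  30  42  39  48  65  70  81  75 102
  194 242 239 236]
 [ 48  67  71  89 107 115 122  96  31  17  10   9  13  42  66  79  73 103
  199 244 239 238]
 [ 27  25  30  68  99 123 133 122  91  53  37  31  57 118 131  83  73 103
  196 243 239 237]
 [ 28  23  26  62 105 121 131 146 151 149 135 126 129 140 118  84  75 107
  202 241 236 234]
 [ 27  23  21  64 100 117 123 129 143 148 139 127 127 114  93  77  79 137
  231 249 238 234]
 [ 24  31  27  52  76  91 102 111 112 107 110 106 108 101  88  78  77 139
  234 254 247 239]]
[244.  171.8] [224.5 172.5]
[244.  166.8] [224.4 167.9]
turn 0.0014 d [-0.0673 -0.094   0.0726] tilt [0.0015 0.    ] now [0.5042 0.0292 0.2026]
```

```bash
python3 shift.py '[[[-0.033, -0.03, 0, 0], [-0.034, -0.032, 0, 0], [0, -0.032, 0, 0], [0, 0, 0, -0.14], [0, 0, 0, -0.14], [0, 0, 0, -0.14], [0, 0, 0, -0.14], [0, 0, 0, -0.14], [0, 0, 0, -0.14], [0, 0, 0, -0.14]]]' 0.055
python3 shift.py '[[[0, 0, 0, 0], [0, 0, 0, 0]]]'
python3 - <<'E'
from h import *
need([.5726,-.064,.086],TH+np.pi/2+.98); print(arm.sense()['q'])
print(need([.5726,-.064,.086],TH+np.pi/2+.98))
t=cv2.imread('pics/t0.png')[...,::-1].astype(float)
# pointer col (scale rows 197-200) and marker
for y in range(196,201): 
    w=np.clip(165-t[y,246:252].max(1),0,None); print(y,(w*np.arange(246,252)).sum()/w.sum())
o=onz('top',(248.45,199.5),.076);print('ptr',o)
print(t[202:208,250:264].max(2).astype(int))
E
```

```text
clock: 65.2
position: [0.5723, -0.0639, 0.2016]
ee_rot: [[-0.544, -0.839, -0.003], [-0.839, 0.544, 0.001], [0.001, 0.003, -1.0]]
force: [0.9, -1.3, -1.0]
finger_gap: 0.0548
gripper_force: 0.0
clock: 65.4
position: [0.5726, -0.0638, 0.2025]
ee_rot: [[-0.545, -0.838, -0.002], [-0.838, 0.545, 0.001], [0.001, 0.002, -1.0]]
force: [1.0, -0.4, 0.4]
finger_gap: 0.0549
gripper_force: 0.0
turn 0.002 d [ 1.000e-04 -1.000e-04  1.165e-01] tilt [0.0006 0.0019] now [ 0.5726 -0.0638  0.2025]
[-3.14284386e-01  4.54484839e-01  1.39071785e+00 -7.39817091e-05
  1.29837210e+00 -2.87910650e+00]
turn 0.002 d [ 1.000e-04 -1.000e-04  1.165e-01] tilt [0.0006 0.0019] now [ 0.5726 -0.0638  0.2025]
[ 3.97404101e-05 -3.45062824e-04  1.16518516e-01]
196 248.69230769230768
197 248.44
198 248.28571428571428
199 248.7319587628866
200 248.43076923076924
ptr [ 0.49719134 -0.03634946  0.076     ]
[[119 116 118 121 121 130  98 102 116 118 122 116 117 106]
 [140 161 178 172 158 165 158 162 138 148 177 175 176 172]
 [181 183 186 183 156 163 163 170 141 153 184 184 184 177]
 [115 113 116 126 119 155 184 185 142 123 129 129 129 129]
 [117 116 120 120 109 127 141 138 119 112 121 116 117 121]
 [146 139 134 127 123 129 128 124 146 160 161 164 148 136]]
```

```bash
python3 shift.py '[[[0, 0, 0, 0.1], [0, 0, 0.04, 0], [0, 0, 0.035, 0], [0, 0, 0.025, 0], [0, 0, 0.014, 0], [0, 0, 0, 0], [0, 0, 0, 0], [0, 0, 0, 0]]]'
python3 shift.py '[[[0, 0, 0, 0], [0, 0, 0, 0], [0, 0, 0, 0], [0, 0, 0, 0], [0, 0, 0, 0], [0, 0, 0, 0]]]' 0.025 20
python3 - <<'E'
from h import *
need([.5726,-.064,.086],TH+np.pi/2+.88); print(arm.sense()['q'][5])
E
```

```text
clock: 66.2
position: [0.5736, -0.0641, 0.0911]
ee_rot: [[-0.627, -0.779, 0.002], [-0.779, 0.627, -0.001], [-0.001, -0.002, -1.0]]
force: [0.6, -0.2, -0.2]
finger_gap: 0.0551
gripper_force: 0.0
clock: 66.8
position: [0.5746, -0.0651, 0.0904]
ee_rot: [[-0.627, -0.779, 0.005], [-0.779, 0.627, -0.002], [-0.001, -0.005, -1.0]]
force: [8.0, -5.1, -2.3]
finger_gap: 0.0324
gripper_force: 20.0
turn 0.0011 d [0.0003 0.0022 0.0044] tilt [-0.0012 -0.0054] now [ 0.5746 -0.0651  0.0904]
-2.7784783693909687
```

```bash
python3 shift.py '[[[0, -0.002, 0, 0], [0, 0, 0, 0]]]'
python3 shift.py '[[[0, 0, 0, 0.13], [0, 0, 0, 0.13], [0, 0, 0, 0.13], [0, 0, 0, 0.13], [0, 0, 0, 0.13], [0, 0, 0, 0.13], [0, 0, 0, 0.13], [0, 0, 0, 0.13], [0, 0, 0, 0], [0, 0, 0, 0]]]'
python3 - <<'E'
from h import *
s=arm.sense();print(s['q'][5],s['wrist_torque']);R=np.array(s['ee_rot']);print('force in tool',R.T@s['force'])
E
```

```text
clock: 67.0
position: [0.5747, -0.0652, 0.0903]
ee_rot: [[-0.627, -0.779, 0.001], [-0.779, 0.627, -0.0], [-0.0, -0.0, -1.0]]
force: [-0.4, 0.2, 5.8]
finger_gap: 0.0327
gripper_force: 20.0
clock: 68.0
position: [0.5753, -0.0665, 0.0904]
ee_rot: [[-0.989, 0.147, 0.003], [0.147, 0.989, -0.003], [-0.003, -0.002, -1.0]]
force: [2.6, -6.5, 1.3]
finger_gap: 0.0329
gripper_force: 20.0
-1.7394008518703536 [-1.01644953 -0.42303099 -0.05906578]
force in tool [-3.53824471 -6.03705997 -1.23237005]
```

```bash
python3 shift.py '[[[-0.0005, -0.0013, 0, 0], [0, 0, 0, 0.13], [0, 0, 0, 0.13], [0, 0, 0, 0.13], [0, 0, 0, 0.13], [0, 0, 0, 0.13], [0, 0, 0, 0.13], [0, 0, 0, 0.13], [0, 0, 0, 0.13], [0, 0, 0, 0.13]]]'
python3 shift.py '[[[0, 0, 0, 0.13], [0, 0, 0, 0.13], [0, 0, 0, 0.13], [0, 0, 0, 0.13], [0, 0, 0, 0.13], [0, 0, 0, 0.13], [0, 0, 0, 0.13], [0, 0, 0, 0.13], [0, 0, 0, 0], [0, 0, 0, 0]]]'
python3 - <<'E'
from h import *
s=arm.sense();print(s['q'][5]);R=np.array(s['ee_rot']);print('force in tool',R.T@s['force'])
t=snap('top','t20');S=snap('side','s20')
print(t[194:208,244:266].max(2))
c=proj('side',sh(-.05,-.18,.076));print(c)
E
```

```text
clock: 69.0
position: [0.5743, -0.0679, 0.0903]
ee_rot: [[-0.247, 0.969, -0.001], [0.969, 0.247, -0.003], [-0.002, -0.002, -1.0]]
force: [-7.1, -9.6, 7.0]
finger_gap: 0.0321
gripper_force: 20.0
clock: 70.0
position: [0.5729, -0.0675, 0.0903]
ee_rot: [[0.707, 0.707, -0.005], [0.707, -0.707, -0.002], [-0.005, -0.002, -1.0]]
force: [-13.9, -7.0, 12.5]
finger_gap: 0.0327
gripper_force: 20.1
0.4684015086628468
force in tool [-14.84371405  -4.94792229 -12.40587815]
[[112 112 109 105 108 105 100 100 101  95  96  94  94  93  84  76  70 121
  144 141 141 143]
 [110 107 108 106 109 105 103 102  99  93  95  91  92  89  79  72  69 122
  143 141 138 140]
 [109 111 109 107 104 103 102  99 101 100  95  92  90  81  79  74  83 124
  135 136 136 139]
 [110 108 108 109 106 104 103 101  99  99  98  92  87  81  77  73  81 116
  134 132 134 134]
 [109 111 107 105 105 101 101  99 102  99  97  89  83  79  74  71  72 111
  133 131 129 132]
 [111 108 108 109 104 104 103 102  97  98  99  88  86  75  73  75  68 108
  131 131 130 127]
 [111 109 107 107 103 102 103 100 102  96  97  88  83  77  75  73  63  93
  121 127 125 130]
 [109 109 108 108 103 103  99  98  98  95  95  89  81  78  74  71  63  81
  113 123 122 128]
 [109 106 105 107 105 102 100  99  97  93  91  88  82  74  74  71  65  79
  111 121 123 122]
 [109 108 106 105 105 100 101  96  95  94  93  87  84  76  74  68  64  66
  102 117 118 126]
 [111 108 106 102 101 102 101  97  94  93  91  88  81  73  73  70  61  65
   96 117 112 122]
 [112 108 105 106 104 101 100  96  93  91  87  85  81  78  71  64  62  60
   94 107 111 101]
 [110 105 106 103 100 101 100  95  93  90  90  86  83  76  70  68  58  65
   92 105 108  88]
 [107 105 106 104 100 100 100  97  95  90  89  85  78  74  67  60  59  64
   72  91 102  82]]
[237.799546   196.13593029]
```

```bash
python3 shift.py '[[[0, 0, 0, 0], [0, 0, 0, 0], [0, 0, 0, 0], [0, 0, -0.02, 0], [0, 0, -0.04, 0], [-0.03, 0.03, -0.03, 0], [-0.035, 0.035, 0, 0], [-0.035, 0.035, 0, 0], [-0.035, 0.035, 0, 0], [0, 0, 0, 0]]]' 0.055
python3 - <<'E'
from h import *
t=snap('top','t21');S=snap('side','s21')
print(t[192:209,240:272].max(2));print(arm.sense()['position'])
g=cv2.cvtColor(S,cv2.COLOR_RGB2GRAY);print(g[186:206,226:252])
E
```

```text
clock: 71.1
position: [0.5738, -0.261, 0.1778]
ee_rot: [[0.711, 0.703, -0.0], [0.703, -0.711, -0.001], [-0.001, 0.0, -1.0]]
force: [-0.7, 0.9, -0.9]
finger_gap: 0.0553
gripper_force: 0.0
[[142 174 162 133 126 126 126 126 127 125 128 128 129 127 129 126 127 129
  126 126 128 129 119 112 108 111 110 110 111 109 110 112]
 [145 174 167 134 123 123 121 125 127 125 124 126 125 128 128 130 130 129
  128 135 138 139 133 125 125 125 126 126 125 123 131 127]
 [144 172 164 134 133 155 165 167 179 187 187 168 150 153 139 117 109 137
  152 158 153 141 121 106 107 106 107 104 105 102 142 149]
 [143 173 161 130 152 145  99  71  79  80  82  74  67  67  71  73  56  58
   66  64  66  58  51  44  45  49  58  67  70  66 112 137]
 [132 173 159 128 151 155 139 140 140 137 138 139 141 140 131  92 108 162
  179 165 154 154 153 156 157 155 156 154 153 153 157 147]
 [151 171 162 126 150 176 180 181 182 181 183 183 181 183 185 127 147 189
  180 166 163 163 163 162 162 160 161 160 161 163 164 148]
 [156 170 159 125 149 177 183 184 185 184 186 186 184 187 190 135 150 163
  155 160 160 159 161 146 150 164 164 161
[... 2867 characters left out ...]
14 234 231
  195 129 155 191 161 156 167 171]
 [100 122 158 192 218 230 216 172 140 149 203 230 198 172 182 207 219 217
  234 197 127 154 184 159 154 154]
 [ 99  98 122 163 192 220 233 221 173 138 147 201 221 180 148 183 215 209
  234 234 198 125 153 189 161 152]
 [100 100 100 128 164 198 218 218 193 165 138 150 199 220 178 165 178 184
  192 217 234 198 127 161 189 157]
 [103 102  97 100 113 156 200 218 216 187 160 134 157 214 224 181 145 181
  230 235 235 224 193 187 179 149]
 [101 103 102  99 100 124 167 203 221 217 188 158 141 179 223 201 152 151
  177 188 162 165 183 194 190 181]
 [113 100 101 101 101 106 133 172 205 223 204 159 149 146 137 135 169 184
  183 180 170 200 217 214 208 203]]
```

Run:
```python
from h import *
np.set_printoptions(linewidth=200)
t=cv2.imread('pics/t0.png')[...,::-1].astype(int)
for y in range(200,209):
  for k in range(3): print(y,'RGB'[k],t[y,247:266,k])
s=cv2.imread('pics/s0.png',0);
for yy in(-.060,-.063,-.066): 
  for x,z in((.478,.078),(.478,.085)): print(yy,x,z,proj('top',[x,yy,z]).round(2),(proj('side',[x,yy,z])+[.2,1.4]).round(2))
print(s[196:214,232:252])
```

```text
200 R [142 100 127 143 162 155 162 154 162 157 138 162 160 161 174 172 157 139 165]
200 G [149 102 131 146 167 161 169 160 167 162 144 166 165 166 181 181 162 145 171]
200 B [145 104 131 146 165 156 164 158 164 160 142 164 163 164 178 177 160 142 169]
201 R [144 113 126 129 128 129 131 133 133 123 122 132 129 133 120 117 120 113 117]
201 G [151 120 133 135 134 136 140 140 142 131 129 140 137 141 128 124 130 123 126]
201 B [152 121 132 134 134 138 140 141 140 129 130 140 139 143 130 124 130 125 127]
202 R [110 104 105 107 103 105 108 108 122  93  99 110 104 108 102 105  94  82  88]
202 G [121 116 118 117 114 116 119 119 130  96 102 115 116 119 114 114 103  90  96]
202 B [123 119 120 119 116 118 121 121 130  98 102 116 118 122 116 117 106  92  99]
203 R [139 138 139 140 159 176 168 148 160 152 158 132 143 174 171 172 165 171 169]
203 G [141 140 139 140 161 178 171 155 165 158 162 138 148 177 175 176 172 176 177]
203 B [139 139 138 137 159 173 172 158 163 153 159 137 146 173 172 172 168 172 172]
204 R [181 181 181 180 183 186 183 154 163 163 168 137 151 184 184 184 175 171 164]
204 G [1
[... 2266 characters left out ...]
12 212 205 191 225 240 237 235 228]
 [118 157 209 235 243 239 224 218 206 229 242 240 235 233 224 224 218 209 198 189]
 [105 121 163 211 237 242 240 233 229 228 224 215 205 194 170 145 136 132 132 132]
 [109 111 124 165 202 209 207 195 179 174 169 161 151 140 127 111 109 112 111 110]
 [ 89 110 113 121 141 158 152 146 133 121 115 112 111 112 113 113 111 112 112 112]
 [ 53  91 108 108 113 114 113 113 111 111 109 112 111 111 114 109 115 111 114 113]
 [ 45  89 111 111 110 113 111 113 111 111 114 112 114 115 112 113 113 112 111 110]
 [ 47  89 114 113 113 114 111 114 112 113 113 113 112 114 112 113 111 110 111 110]
 [ 48  87 111 112 114 113 109 112 115 112 112 111 112 109 111 111 111 112 109 110]]
```

Run:
```python
import cv2,numpy as np
np.set_printoptions(linewidth=200)
for n in('t1','t3','t4','t5','t6','t7','t10','t13','t14','t9'):
    g=cv2.imread(f'pics/{n}.png',1).max(2); print(n);print(g[201:208,249:264])
```

```text
t1
[[141 141 143 146 147 146 147 135 132 147 147 149 136 132 136]
 [123 124 123 123 126 126 136 103 106 119 122 126 122 119 108]
 [147 147 170 180 178 165 172 162 167 145 155 184 180 182 182]
 [191 189 192 192 192 163 173 167 175 148 161 193 191 193 183]
 [119 119 121 121 132 120 163 193 189 150 128 136 138 137 133]
 [120 120 121 121 127 108 133 150 145 123 117 125 125 121 124]
 [153 151 147 141 130 127 134 134 128 151 169 164 170 156 144]]
t3
[[ 85  90  92  91  91  87  92  81  84  91  92  91  90  87  86]
 [ 76  76  78  73  75  81  89  70  77  82  79  78  76  72  68]
 [103 105 124 135 123 104 114 109 116 111 118 133 130 126 120]
 [135 142 142 143 139 123 123 114 118 113 129 148 150 149 139]
 [108 108 111 113 100  80 111 128 131 112  94  92  89  93  89]
 [124 126 126 127 125  95  92 107 104  97  82  77  76  74  78]
 [155 154 148 141 135 106  85  88  87  98 106 103 107 100  91]]
t4
[[ 86  90  89  89  93  92  93  81  82  93  93  90  89  86  83]
 [ 77  77  74  75  79  79  90  76  77  82  78  76  72  77  71]
 [108 107 124 136 123 102 116 109 117 113 118 130 131 127 120]
 [136 141 142 144 
[... 2652 characters left out ...]
1]
 [ 99  80  70  85 107 104 105  90 113 110 126 146 150 145 136]
 [ 68  64  64  67  75  71  97 106 120 114  95  90  88  91  88]
 [ 63  67  68  68  66  64  86  97 100  94  82  75  74  73  75]
 [ 82  80  81  79  69  73  80  77  82  98 104 106 104  99  93]]
t9
[[140 141 138 143 146 147 148 135 133 148 145 147 135 132 132]
 [124 120 121 126 126 127 134 104 106 123 122 127 122 123 108]
 [147 145 167 180 180 163 168 161 167 146 154 182 179 182 181]
 [188 188 190 194 191 162 172 166 176 147 161 193 191 195 183]
 [119 119 116 122 131 119 161 192 188 149 128 138 137 134 132]
 [119 121 121 124 126 110 132 148 146 121 115 123 124 120 121]
 [150 151 149 139 130 126 133 131 130 151 167 169 169 154 142]]
```

Run:
```python
from h import *
R=np.array(arm.sense()['ee_rot']);need([.5725,-.0668,.0905],np.arctan2(R[1,1],R[0,1]))
for n in('t1','t6','t10'):
    g=cv2.imread(f'pics/{n}.png',1).max(2).astype(int);print(g[196:201,245:252].tolist())
```

```text
turn -0.0 d [ 0.1323 -0.1356  0.0875] tilt [ 0.0002 -0.001 ] now [ 0.5744 -0.2562  0.178 ]
[[158, 141, 141, 96, 53, 118, 140], [181, 186, 187, 144, 150, 185, 187], [177, 187, 191, 147, 162, 193, 187], [184, 188, 173, 130, 133, 155, 176], [182, 189, 155, 109, 138, 156, 177]]
[[95, 89, 90, 69, 57, 115, 143], [111, 114, 117, 89, 145, 187, 185], [111, 119, 118, 92, 155, 194, 190], [114, 115, 106, 79, 125, 158, 176], [113, 119, 94, 69, 130, 157, 178]]
[[158, 145, 141, 99, 58, 116, 144], [182, 187, 190, 145, 152, 187, 187], [181, 190, 193, 148, 163, 193, 192], [185, 190, 174, 131, 134, 157, 177], [184, 193, 157, 112, 140, 154, 181]]
```

```bash
python3 shift.py '[[[0.033, -0.034, 0, 0], [0.033, -0.034, 0, 0], [0.033, -0.034, 0, 0], [0.0333, -0.0336, 0, 0], [0, 0, 0.035, 0], [0, 0, 0.035, 0], [0, 0, 0.0175, 0], [0, 0, 0, 0], [0, 0, 0, 0], [0, 0, 0, 0]]]'
python3 - <<'E'
from h import *
R=np.array(arm.sense()['ee_rot']);need([.5725,-.0668,.0905],np.arctan2(R[1,1],R[0,1]))
E
python3 shift.py '[[[0, 0, 0, 0], [0, 0, 0, 0], [0, 0, 0, 0], [0, 0, 0, 0], [0, 0, 0, 0], [0, 0, 0, 0]]]' 0.025 20
python3 - <<'E'
from h import *
s=arm.sense();R=np.array(s['ee_rot']);print('force in tool',R.T@s['force'])
E
```

```text
clock: 72.2
position: [0.5731, -0.066, 0.0926]
ee_rot: [[0.707, 0.707, 0.002], [0.707, -0.707, -0.001], [0.001, 0.002, -1.0]]
force: [1.3, 0.4, 1.5]
finger_gap: 0.0547
gripper_force: 0.0
turn -0.0 d [-0.0009  0.0001  0.0021] tilt [0.0012 0.0021] now [ 0.5731 -0.066   0.0926]
clock: 72.8
position: [0.5731, -0.067, 0.0916]
ee_rot: [[0.708, 0.707, 0.002], [0.707, -0.708, -0.001], [0.001, 0.002, -1.0]]
force: [3.9, -3.9, 0.7]
finger_gap: 0.0322
gripper_force: 20.0
force in tool [ 0.03058108  5.51284944 -0.65762949]
```

Turn 0.45 rad, release, withdraw to the -y side and measure.

```bash
python3 shift.py '[[[0, 0.001, 0, 0.1], [0, 0, 0, 0.1], [0, 0, 0, 0.1], [0, 0, 0, 0.1], [0, 0, 0, 0.04], [0, 0, 0, 0], [0, 0, 0, 0]]]'
python3 shift.py '[[[0, 0, 0, 0], [0, 0, 0, 0], [0, 0, 0, 0], [0, 0, -0.02, 0], [0, 0, -0.04, 0], [-0.045, 0.018, -0.03, 0], [-0.045, 0.018, 0, 0], [-0.045, 0.018, 0, 0], [-0.045, 0.018, 0, 0], [0, 0, 0, 0]]]' 0.055
python3 - <<'E'
from h import *
t=snap('top','t22');g=t.max(2).astype(int)
print(g[194:207,250:264]);s=arm.sense();print(s['position'],s['q'][5])
E
```

```text
clock: 73.5
position: [0.5731, -0.0668, 0.0915]
ee_rot: [[0.941, 0.339, -0.0], [0.339, -0.941, 0.001], [0.0, -0.0, -1.0]]
force: [-1.4, 0.5, 6.5]
finger_gap: 0.0326
gripper_force: 20.0
clock: 74.5
position: [0.4296, -0.1944, 0.1774]
ee_rot: [[0.943, 0.334, -0.001], [0.334, -0.943, -0.0], [-0.001, -0.0, -1.0]]
force: [0.8, -0.6, -1.0]
finger_gap: 0.0548
gripper_force: 0.0
[[181 166 150 152 149 140 118 112 137 149 150 151 133 122]
 [ 80  72  65  65  68  76  82  66  58  64  62  65  58  49]
 [137 138 137 137 135 100  60 129 169 172 174 172 174 174]
 [180 176 178 181 182 178 125 148 186 183 182 184 183 185]
 [183 183 182 185 179 187 131 123 173 184 180 182 183 164]
 [165 167 163 171 166 171 130 117 168 183 181 164 169 159]
 [147 169 164 169 167 173 135 120 171 166 168 181 186 165]
 [132 136 140 142 143 142 127 127 142 141 143 132 128 123]
 [120 121 121 122 124 133 103 103 119 119 124 120 112  91]
 [142 164 177 173 160 168 159 164 140 151 179 170 167 165]
 [183 187 188 187 158 167 164 169 145 155 186 180 181 169]
 [114 117 118 124 116 159 186 187 148 125 126 118 116 115]
 [119 117 120 121 105 128 143 144 119 106 106 103 101 104]]
[ 0.43130894 -0.19309059  0.17753877] 0.56004187576369
```

Run:
```python
from h import *
for n in('t3','t4','t5'):
    g=cv2.imread(f'pics/{n}.png',1).max(2).astype(int);print(n,g[196:202,244:253].tolist())
g=np.mean([arm.camera('top').max(2).astype(float) for _ in range(6)],0)
np.save('a.npy',g);np.set_printoptions(linewidth=160,suppress=True,precision=0)
print(g[195:207,252:262]);print(arm.sense()['position'])
```

```text
t3 [[94, 95, 91, 88, 66, 53, 78, 88, 89], [98, 115, 114, 114, 88, 92, 114, 116, 118], [92, 112, 118, 117, 90, 100, 120, 118, 116], [97, 112, 117, 108, 73, 84, 100, 107, 104], [93, 111, 120, 96, 62, 86, 98, 109, 107], [86, 94, 102, 97, 77, 85, 90, 92, 91]]
t4 [[92, 97, 90, 88, 68, 53, 78, 90, 90], [95, 113, 117, 116, 88, 92, 116, 116, 114], [92, 112, 116, 119, 89, 96, 119, 115, 120], [94, 113, 117, 106, 77, 85, 96, 111, 106], [95, 110, 121, 97, 62, 85, 96, 108, 104], [83, 97, 101, 97, 78, 86, 90, 89, 89]]
t5 [[92, 99, 89, 90, 70, 49, 78, 90, 89], [97, 111, 115, 120, 90, 94, 116, 114, 115], [92, 112, 118, 119, 87, 98, 119, 118, 117], [95, 113, 118, 109, 74, 81, 97, 107, 106], [93, 114, 122, 94, 65, 82, 95, 110, 105], [86, 94, 103, 98, 75, 84, 91, 90, 91]]
[[ 67.  67.  67.  76.  82.  64.  58.  64.  64.  63.]
 [136. 138. 134.  99.  59. 129. 170. 175. 173. 174.]
 [179. 180. 181. 180. 126. 148. 186. 184. 182. 183.]
 [182. 182. 183. 186. 133. 124. 171. 181. 181. 181.]
 [165. 169. 165. 173. 132. 118. 169. 184. 183. 163.]
 [164. 169. 163. 171. 134. 120. 172. 166. 171. 183.]
 [140. 142. 141. 144. 126. 127. 144. 143. 145. 129.]
 [121. 122. 122. 132. 101. 104. 118. 119. 121. 109.]
 [176. 175. 158. 166. 156. 162. 141. 150. 173. 168.]
 [188. 186. 158. 167. 166. 170. 144. 152. 181. 180.]
 [117. 127. 119. 159. 185. 185. 144. 113. 119. 118.]
 [121. 122. 107. 128. 144. 142. 112.  99. 105. 104.]]
[ 0. -0.  0.]
```

```bash
python3 shift.py '[[[0, 0, -0.03, 0], [0, 0, 0, 0], [0, 0, 0, 0]]]'
python3 - <<'E'
from h import *
t=snap('top','t23');S=snap('side','s23')
g=cv2.cvtColor(S,cv2.COLOR_RGB2GRAY).astype(int);g18=cv2.imread('pics/s18.png',0).astype(int)
print('pin diff',np.abs(g-g18)[164:178,236:252].mean())
r=S[225:300,235:335].astype(int)
for c,a,wh in blobs((r.max(2)<60),np.array([235,225]),15): print('sb',c.round(1),a)
for n,im in(('s0',cv2.imread('pics/s0.png')[...,::-1]),('now',S)):
    q=im[225:275,290:330].astype(int);m=(q[...,0]-q[...,1])>60;print(n,'red',[(c.round(1),a) for c,a,_ in blobs(m,np.array([290,225]),10)])
    m=(q[...,0]-q[...,2])>45;print(n,'yel',[(c.round(1),a) for c,a,_ in blobs(m,np.array([290,225]),10)])
print(arm.sense()['clock'])
print(arm.hand_in())
E
```

```text
clock: 75.15
position: [0.4329, -0.1913, 0.2073]
ee_rot: [[0.941, 0.339, 0.0], [0.339, -0.941, -0.0], [0.0, 0.0, -1.0]]
force: [1.0, -0.4, 0.1]
finger_gap: 0.055
gripper_force: 0.0
pin diff 68.23214285714286
sb [310.3 226.3] 24
sb [247.7 238.1] 81
s0 red [(array([302.5, 233.1]), np.int32(42))]
s0 yel [(array([301.8, 238.9]), np.int32(169)), (array([314.8, 257.1]), np.int32(42))]
now red [(array([302.5, 233.1]), np.int32(42))]
now yel [(array([301.8, 239. ]), np.int32(167)), (array([316.8, 257.4]), np.int32(69))]
75.25
the job is handed in; nothing more can be done
None
```

I handed the job in at 75 s: all five vials are seated, the hold-down bar is under its catch, and the pointer is about 0.25 mm from the marker by image measurement (roughly ±0.5 mm). My last camera check of the catch was blocked by the arm, so that rests on the view just after release, and the bystanders' positions were unchanged in the final side view.

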